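Set out two T-stoppers from the closures drawer

TASK

Pull the top drawer of the small grey closures cabinet all the way out to its stop and leave it out. Pick the two T-shaped stoppers (cork stem on a wide metal head) out of its cells and stand both on the flat floor of the shallow metal tray, heads down and stems up, let go and still standing. Leave the other caps and corks in the drawer, and do not push or tip the bottles and the bowl.

Things in the scene. Friction and masses are not known exactly. Their poses are not given: they have to be found in the camera images.
- cab: Grey closures cabinet, fixed, 190 deep (x) x 316 wide (y) x 150 high, two drawers one above the other; both slide out along its -x, towards the robot. Origin: centre of its underside; z up. The lower drawer is not needed.
- drawer (a joint): Top drawer, in m: 0 shut, 0.15 fully out at its stop. Starts shut or up to 8 mm ajar. Slides with about 1 N of friction plus 4 N per m/s.
- drawer_handle (a point): Middle of the top drawer's handle bar: a round steel bar, about 10 thick and 120 long, parallel to the cabinet's y, its centre line 35 in front of the drawer's front panel, 114 above the table and 36 below the cabinet's top. Moves with the drawer; axes as the cabinet's. It can be pinched from above, one finger in front and one behind.
- drawer_floor (a point): Centre of the top drawer's inner floor, 83 above the table (inside 150 x 276). Moves with the drawer; axes as the cabinet's. Six cells, two rows in x by three columns in y, each 73 (x) x 89 (y), centres at x +-38.5, y 0 and +-93. The dividers rise 18 above the floor, the side walls 31, the front panel 53; the cabinet's top is 67 above the floor. With the drawer fully out, the middle of the rear row of cells is about 31 in front of the cabinet.
- tstop0: T-shaped bottle stopper: an aluminium disc head, 30 diameter and 12 thick, with a cork stem 19 in diameter and 30 long rising from its middle (42 tall in all, 20 to 45 g). Starts standing head down, stem up, on the floor of one of the six cells of the top drawer; which cell varies. Origin: centre of the head's flat underside; z points along the stem.
- tstop1: T-shaped bottle stopper: an aluminium disc head, 30 diameter and 12 thick, with a cork stem 19 in diameter and 30 long rising from its middle (42 tall in all, 20 to 45 g). Starts standing head down, stem up, on the floor of one of the six cells of the top drawer; which cell varies. Origin: centre of the head's flat underside; z points along the stem.
- cap0: Plain aluminium screw cap, a flat-topped cylinder 31 diameter and 24 tall, no stem; starts upright in one of the cells. Not wanted. Origin: centre of its underside.
- cap1: Plain aluminium screw cap, a flat-topped cylinder 31 diameter and 24 tall, no stem; starts upright in one of the cells. Not wanted. Origin: centre of its underside.
- cork0: Straight cork plug, a cylinder 24 diameter and 36 tall with no head; starts upright in one of the cells. Not wanted. Origin: centre of its underside.
- cork1: Straight cork plug, a cylinder 24 diameter and 36 tall with no head; starts upright in one of the cells. Not wanted. Origin: centre of its underside.
- tray_in (a point): Centre of the flat inner floor of the shallow bright metal tray, fixed to the table, left of the drawer. Inside 192 (along this point's x) x 142 (y), floor about 5 above the table; walls 4 thick, rim 15 above the table. z up.
- bottle0: Clear glass bottle, 66 diameter, 200 tall, standing loose right of the cabinet; bystander. Origin: centre of its underside.
- bottle1: Amber glass bottle, 66 diameter, 200 tall, standing loose right of the cabinet; bystander. Origin: centre of its underside.
- bowl: Steel bowl, 120 across the rim, 50 high, loose, beyond the tray; bystander. Origin: centre of its underside.
There are look-alikes about, which are no part of the job. What is meant by the part that bears tray_in is not red, and is the larger of those in its own colour.

How it is judged:
On the way, in this order (a step that is already met when the one before it is completed fails the run):
1. the top drawer is pulled out to its stop (at least 143 of 150 mm) (value of joint drawer above 0.143 m), for 0.2 s.
2. one T-stopper stands released in the tray, head down (((x of tstop0 in the frame of tray_in between -0.086 and 0.086 m and y of tstop0 in the frame of tray_in between -0.061 and 0.061 m and z of tstop0 in the frame of tray_in between -0.004 and 0.004 m and angle between tstop0's own z axis and vertical below 0.12 rad and linear speed of tstop0 below 0.02 m/s and contact force between tstop0 and the fingers below 0.05 N) or (x of tstop1 in the frame of tray_in between -0.086 and 0.086 m and y of tstop1 in the frame of tray_in between -0.061 and 0.061 m and z of tstop1 in the frame of tray_in between -0.004 and 0.004 m and angle between tstop1's own z axis and vertical below 0.12 rad and linear speed of tstop1 below 0.02 m/s and contact force between tstop1 and the fingers below 0.05 N))), for 0.2 s.
At the end, for the whole second after the job is handed in: Both T-stoppers stand released and still on the tray's floor, stems up: within 0.12 rad of upright, undersides within 4 mm of the floor, centres within 86 mm (x) and 61 mm (y) of the tray's centre. The top drawer is out at least 135 mm, with the two caps and two corks in it (value of joint drawer above 0.135 m and x of tstop0 in the frame of tray_in between -0.086 and 0.086 m and y of tstop0 in the frame of tray_in between -0.061 and 0.061 m and z of tstop0 in the frame of tray_in between -0.004 and 0.004 m and angle between each of tstop0, tstop1's own z axis and vertical below 0.12 rad and linear speed of each of tstop0, tstop1 below 0.02 m/s and contact force between each of tstop0, tstop1 and the fingers below 0.05 N and x of tstop1 in the frame of tray_in between -0.086 and 0.086 m and y of tstop1 in the frame of tray_in between -0.061 and 0.061 m and z of tstop1 in the frame of tray_in between -0.004 and 0.004 m and distance between each of cap0, cap1, cork0, cork1 and drawer_floor below 0.16 m and z of cap0 in the frame of drawer_floor between -0.01 and 0.04 m and z of cap1 in the frame of drawer_floor between -0.01 and 0.04 m and z of cork0 in the frame of drawer_floor between -0.01 and 0.04 m and z of cork1 in the frame of drawer_floor between -0.01 and 0.04 m); the robot touches nothing.
It fails at once if the clear bottle is pushed more than 25 mm or tipped over (distance of bottle0 from where it was at the start of the episode above 0.025 m or angle between bottle0's own z axis and vertical above 0.35 rad).
It fails at once if the amber bottle is pushed more than 25 mm or tipped over (distance of bottle1 from where it was at the start of the episode above 0.025 m or angle between bottle1's own z axis and vertical above 0.35 rad).
It fails at once if the steel bowl is pushed more than 25 mm or tipped over (distance of bowl from where it was at the start of the episode above 0.025 m or angle between bowl's own z axis and vertical above 0.35 rad).
It also fails if it takes over 72 s, if anything falls off the work surface, if the arm or the gripper's body presses on something with over 40 N, if the wrist force passes 120 N, or if a joint passes its speed limit or range.

ROBOT

A 6-joint arm with a two-finger parallel gripper is mounted at the origin on the work surface. World frame = base frame: x ahead of the robot, y to its left, z up, the work surface at z = 0. Lengths are in m, angles in rad, forces in N, time in s.
With the tool pointing down it reaches from about 0.375 to 0.825 m from the base axis. Payload 5.5 kg.
Tool frame: the origin (TCP) lies on the centre line of the jaws, within the pads' length; the fingertips stand 11 mm ahead of it and the grasp point (between the pads) lies 8 mm behind it (robot.tcp_to_tips is the distance from the TCP to the fingertips, in m); x points along the fingers, y is the direction in which the jaws open and shut, and the axes are right-handed (so a half turn about x gives the same grasp; the last joint's range is limited). The gripper opens to 85 mm and grips with 20 to 120 N. Pads are 22 mm wide; open, the fingers measure 114 mm over their backs; the gripper's body (76 mm by 85 mm) begins 54 mm behind the grasp point. The pads swing forward as they close: fully open they stand 13 mm farther back than shut.
Start: joints at [1.316, 0.314, -0.047, 1.21, 0, 1.571], TCP at [0.151, 0.581, 0.217] pointing down, gripper open.
Joint ranges: [-2.67, 2.67], [-0.69, 1.73], [-1.03, 1.25], [-2.08, 2.16], [-1.42, 1.45], [-3.14, 3.14]. Speed limits (rad/s): [2.39, 2.39, 3.01, 3.14, 3.14, 3.14].

INTERFACE

Orientations are given as a unit quaternion [x, y, z, w].
In Python, from workcell import robot gives the robot as it stands.
- The arm moves only by the tool jog_arm, never from a script. Its argument "targets" is a list that holds one entry, the list of rows, each a list of 6 numbers: the shift along the tool's x, y, z scaled (see below), then the turn, a rotation vector about the tool's x, y, z scaled (see below). In form: [[[tx, ty, tz, wx, wy, wz], ...]]. A call has 1 to 20 rows; each row shifts and turns the pose as measured when the row begins, along the tool's axes as they then stand; what a row does not reach is not made up. The controller multiplies each number of a shift by 0.1 m and each number of a turn by 360 degrees. A row lasts 1/12 s, in which the tool goes at most 41.7 mm and 7.16 degrees, less where a joint would pass 70% of its speed; a pose out of reach is approached as far as the arm can. A call with a number of a shift or a turn outside -1 to 1 is refused whole. A call with a gripper value outside its range is refused whole. "grip" is the opening in per cent of the stroke, from 0 (shut) to 100 (fully open), set as the call begins (left out, the last holds). The fingers move at their own pace and stop on an object; "force" is the grip in N (left out, the last holds). Time passes only in rows, so rows that do not move let the fingers close. It gives the time, the measured TCP pose, the force and the opening at its end, in the units of the state.
- robot.read_state(): the state, without advancing time (a new reading comes with each control period).
- robot.read_camera(name): name is "scene" or "top" or "wrist"; returns the picture (480x640x3 uint8, red, green, blue); there is no depth.
- robot.camera_model(name): a dict with "fx", "fy", "cx", "cy" (pixels), "rvec" (rotation vector, rad) and "tvec" (3), from world to camera coordinates, as OpenCV has them. Camera axes: x right, y down, z forward; pixel columns grow to the right and rows downward; lengths in m; the calibration is good to about 2 mm. A picture is of the moment at which its call begins: read the wrist's pose just before it. camera_model takes no time and is no camera call; for the wrist camera it gives the pose at the moment of the call.
- robot.hand_in(): hands the job in, once; it reports no verdict.
Trained networks look in the newest picture that a camera, given by its name, has taken for a name from the list of things; names that differ only in an ending like _2 or _b are one class to them, and where a whole thing is asked for, a point or a joint stands for the part that bears it (a point fixed in the world has none). Each returns a list of dicts, best first, with "p" (0 to 1); they miss things now and then, are a little off and sometimes report something else, mostly with a low value. They report only what shows in the picture. A call takes as long as a camera call. They do not tell look-alikes from the thing itself.
- robot.spot_in(camera, target): "location" ([column, row] in pixels, amid what is visible of it).
- robot.silhouettes(camera, target): "pixels" (480x640 bool, what is visible of it) and "location" ([column, row] in pixels, amid what is visible of it).
The state is a dict: "t": time; "q": joint angles; "joint_vel": joint speeds; "joint_torque": joint torques, N m; "tcp_pos": TCP position; "tcp_rot": TCP orientation; "contact_force": force on the tool from outside, world axes, zero at the start; "wrist_torque": the same for the moment, N m; "opening": opening from 0.0 (shut) to 1.0 (fully open).
Only numpy, scipy, OpenCV 4.12 (cv2) and the standard library are available. Lean on these libraries where they do the work, as an engineer would, in place of code of your own. Each camera call takes 0.05 s, during which the arm holds its last target.

## Working session

There is one attempt and no reset: what is moved stays moved. The work goes in short steps, Python scripts to look and compute and a tool call to move; the robot and the scene stay as the last step left them, time stands still between calls to the robot, and variables do not carry over. Pictures are saved under pics/ and viewed, and the job is handed in when it is done.

Besides the shell and the picture viewer there is one more tool, called after "Emit:" as name(argument=value, ...) on one line, values as JSON. jog_arm: Moves the arm, as the interface text tells. Shifts and turns lie within -1 to 1; 1 stands for 0.1 m of shift or 360 degrees of turn. Its arguments: {"type":"object","properties":{"targets":{"type":"array","items":{"type":"array","items":{"type":"array","items":{"type":"number","minimum":-1,"maximum":1}}}},"grip":{"type":"number"},"force":{"type":"number"}},"required":["targets"]}

```bash
mkdir -p pics; ls
python3 - <<'E'
from workcell import robot
import cv2
for n in ["scene","top"]:
    im=robot.read_camera(n); cv2.imwrite(f"pics/{n}0.png",im[:,:,::-1])
    print(n,robot.camera_model(n))
print(robot.read_state())
E
```

```text
pics
scene {'fx': 476.6111185999923, 'fy': 476.6111185999923, 'cx': 312.55268678205823, 'cy': 235.45491152879143, 'rvec': array([ 1.7811145 ,  1.52061574, -0.71963587]), 'tvec': array([-0.15557218, -0.28775275,  1.93577941])}
top {'fx': 544.4553821984532, 'fy': 544.4553821984532, 'cx': 317.9230525085875, 'cy': 243.1199580986987, 'rvec': array([ 2.17605966, -2.02561077,  0.22393296]), 'tvec': array([0.01185738, 0.59155046, 1.2380433 ])}
{'t': 0.1, 'q': array([ 1.31600570e+00,  3.14187978e-01, -4.79974233e-02,  1.21019791e+00,
        2.91624247e-05,  1.57083212e+00]), 'joint_vel': array([-0.00123773, -0.00110816,  0.00163506,  0.00062661, -0.00055525,
        0.00064673]), 'joint_torque': array([ 9.56676595e-04, -5.40766418e+01,  3.40540159e+01,  1.12147149e-02,
        1.10334491e-05,  1.03175555e-05]), 'tcp_pos': array([0.15107602, 0.58009504, 0.21579318]), 'tcp_rot': array([ 0.08929593,  0.70145619, -0.09040638,  0.70129319]), 'contact_force': array([ 0.49169782, -0.25931867, -0.34842678]), 'wrist_torque': array([-0.02644233,  0.00448824, -0.06959931]), 'opening': 0.9984616850800087}
```

View pics/scene0.png

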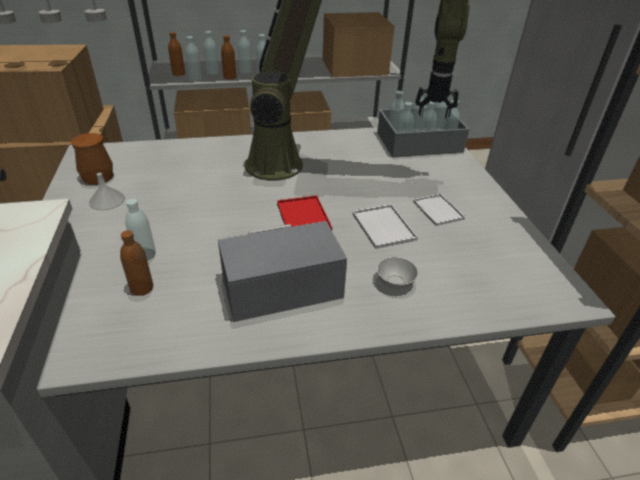

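View pics/top0.png

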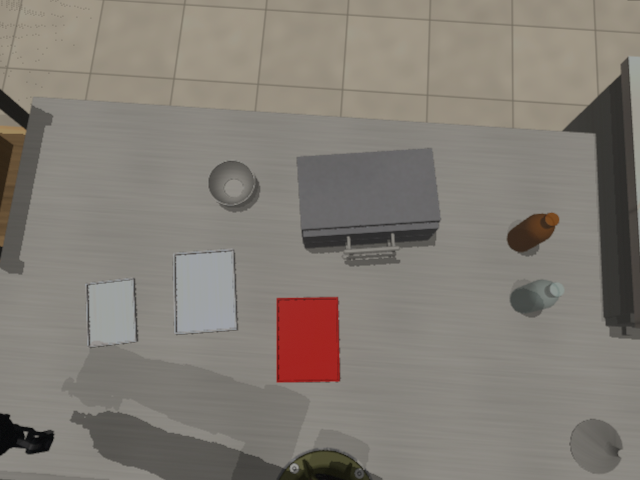

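The top view shows the cabinet (298–440, 150–245) with the handle at about (371,250). The larger white tray is at (206,291), the small white one at (112,313), and the red decoy at (309,340). The bowl is at (232,184) and the bottles at right (528,235) and (530,298).

```bash
cat > h.py <<'E'
from workcell import robot
import numpy as np, cv2
from scipy.spatial.transform import Rotation as R
def ray(m,uv,z):
    Rm=cv2.Rodrigues(np.array(m['rvec']))[0]; t=np.array(m['tvec'])
    c=-Rm.T@t
    d=Rm.T@np.array([(uv[0]-m['cx'])/m['fx'],(uv[1]-m['cy'])/m['fy'],1])
    return c+d*(z-c[2])/d[2]
def proj(m,P):
    K=np.array([[m['fx'],0,m['cx']],[0,m['fy'],m['cy']],[0,0,1.]])
    return cv2.projectPoints(np.atleast_2d(np.array(P,float)),np.array(m['rvec'],float),np.array(m['tvec'],float),K,None)[0][:,0]
def st():
    s=robot.read_state(); return s
def togo(p,yaw=None):
    """tool-frame shift in units 0.1 m to world p"""
    s=robot.read_state(); r=R.from_quat(s['tcp_rot'])
    return r.inv().apply(np.array(p)-s['tcp_pos'])*10
E
python3 - <<'E'
from h import *
m=robot.camera_model('top')
robot.read_camera('top')
for t,z in [('cab',.15),('drawer_handle',.114),('tray_in',.01),('bowl',.03),('bottle0',0.1),('bottle1',0.1)]:
    for d in robot.silhouettes('top',t)[:4]:
        px=np.argwhere(d['pixels'])[:,::-1].astype(np.float32)
        if len(px)<5: continue
        rr=cv2.minAreaRect(px)
        print(t,round(d['p'],2),d['location'],len(px),px.min(0),px.max(0))
        b=np.array([ray(m,c,z) for c in cv2.boxPoints(rr)]); print(b[:,:2].round(3).tolist(),b.mean(0).round(3))
for c in [(297,156),(432,148),(440,221),(301,230)]: print(c,ray(m,c,.15).round(3))
print(st()['t'])
r=R.from_quat(st()['tcp_rot']).as_matrix();print(r.round(2))
im=cv2.imread('pics/top0.png')[140:280,280:450]
cv2.imwrite('pics/crop.png',cv2.resize(im,None,fx=4.5,fy=4.2,interpolation=cv2.INTER_CUBIC))
E
```

```text
cab 0.85 [368.1, 202.8] 12927 [297. 149.] [439. 258.]
[[0.771, 0.12], [0.819, -0.2], [0.568, -0.224], [0.523, 0.083]] [ 0.67  -0.055  0.15 ]
drawer_handle 0.62 [368.3, 230.2] 1837 [303. 223.] [437. 253.]
[[0.606, 0.091], [0.649, -0.218], [0.588, -0.224], [0.545, 0.082]] [ 0.597 -0.067  0.114]
tray_in 0.85 [303.5, 340.0] 5363 [275. 296.] [339. 382.]
[[0.462, 0.15], [0.473, -0.006], [0.27, -0.019], [0.259, 0.132]] [0.366 0.064 0.01 ]
tray_in 0.64 [110.6, 311.9] 3228 [ 85. 278.] [136. 347.]
[[0.467, 0.624], [0.482, 0.501], [0.321, 0.47], [0.307, 0.589]] [0.394 0.546 0.01 ]
tray_in 0.59 [201.8, 291.7] 5080 [172. 249.] [236. 334.]
[[0.554, 0.42], [0.572, 0.265], [0.369, 0.235], [0.352, 0.385]] [0.462 0.326 0.01 ]
tray_in 0.32 [537.2, 292.0] 1365 [509. 280.] [563. 313.]
[[0.523, -0.41], [0.567, -0.546], [0.495, -0.562], [0.452, -0.427]] [ 0.509 -0.486  0.01 ]
bowl 0.95 [230.7, 185.8] 1694 [207. 160.] [254. 205.]
[[0.733, 0.368], [0.826, 0.295], [0.746, 0.206], [0.655, 0.278]] [0.74  0.287 0.03 ]
bottle0 0.94 [536.6, 292.3] 1324 [509. 280.] [563. 313.]
[[0.506, -0.382], [0.55, -0.505], [0.485, -0.522], [0.442, -0.4]] [ 0.496 -0.452  0.1  ]
bottle0 0.58 [528.3, 231.3] 1292 [507. 213.] [558. 252.]
[[0.632, -0.373], [0.717, -0.484], [0.662, -0.52], [0.579, -0.409]] [ 0.647 -0.446  0.1  ]
bottle1 0.94 [536.6, 292.3] 1324 [509. 280.] [563. 313.]
[[0.506, -0.382], [0.55, -0.505], [0.485, -0.522], [0.442, -0.4]] [ 0.496 -0.452  0.1  ]
bottle1 0.58 [528.3, 231.3] 1292 [507. 213.] [558. 252.]
[[0.632, -0.373], [0.717, -0.484], [0.662, -0.52], [0.579, -0.409]] [ 0.647 -0.446  0.1  ]
(297, 156) [0.773 0.116 0.15 ]
(432, 148) [ 0.815 -0.196  0.15 ]
(440, 221) [ 0.641 -0.218  0.15 ]
(301, 230) [0.598 0.093 0.15 ]
0.45
[[-0.    0.25  0.97]
 [-0.    0.97 -0.25]
 [-1.   -0.   -0.  ]]
```

View pics/crop.png

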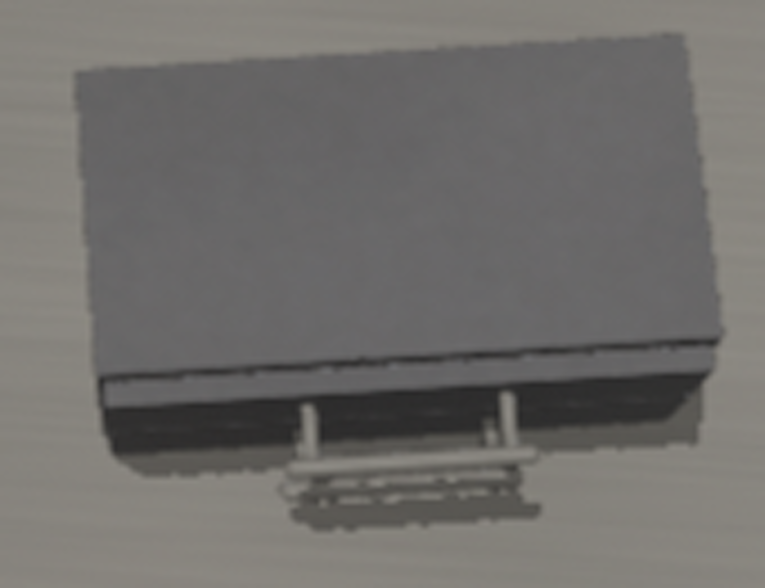

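Run:
```python
from h import *
m=robot.camera_model('top')
a=ray(m,(344,251.4),.114);b=ray(m,(399.1,248.3),.114)
print(a,b,(a+b)/2,np.linalg.norm(a-b))
d=a-b;print('yaw',np.arctan2(-d[0],d[1]))
# expected handle from the cabinet model
c=np.mean([ray(m,p,.15) for p in [(297,156),(432,148),(440,221),(301,230)]],0);print(c)
ca,sa=np.cos(.133),np.sin(.133);u=np.array([ca,sa]); print('handle',c[:2]-u*(.13))
print(c[:2]-u*.095)
ms=robot.camera_model('scene'); im=cv2.imread('pics/scene0.png')
for P in [(*( c[:2]),.15),((a+b)/2)]: print(proj(ms,P))
h=(a+b)/2
print(togo([h[0],h[1],.2]))
```

```text
[ 0.56319305 -0.00767843  0.114     ] [ 0.57951169 -0.13348948  0.114     ] [ 0.57135237 -0.07058395  0.114     ] 0.1268649588840114
yaw 0.12898737756765777
[ 0.70678324 -0.05118912  0.15      ]
handle [ 0.57793133 -0.06842819]
[ 0.61262223 -0.0637869 ]
[[280.56512031 246.89945148]]
[[269.16088639 228.09283862]]
[ 0.16591739 -5.24243723  5.70718211]
```

Emit:
jog_arm(targets=[[[0,0,0,0.019,0,0],[0,0,0,0.019,0,0],[0,0,0,0.019,0,0],[0,0,0,0.019,0,0],[0,0,0,0.019,0,0],[0,0,0,0.019,0,0],[0,0,0,0.019,0,0],[0,0,0,0.019,0,0],[0,0,0,0.019,0,0],[0,0,0,0.018,0,0]]], grip=28, force=40)

```text
t: 1.28
tcp_pos: [0.1512, 0.5805, 0.2167]
tcp_rot: [0.481, 0.519, -0.481, 0.519]
contact_force: [0.4, -0.3, -0.6]
opening: 0.282
```

Run:
```python
from h import *
print(R.from_quat(st()['tcp_rot']).as_matrix().round(3))
print(togo([.5715,-.0705,.2]).round(3))
```

```text
[[ 0.     0.997  0.076]
 [ 0.     0.076 -0.997]
 [-1.     0.    -0.   ]]
[0.166 3.696 6.811]
```

Emit:
jog_arm(targets=[[[0.01,0.18,0.34,-0.0086,0,0],[0.01,0.15,0.34,0,0,0],[0.01,0.18,0.34,0,0,0],[0.01,0.18,0.34,0,0,0],[0.01,0.18,0.34,0,0,0],[0.01,0.18,0.34,0,0,0],[0.01,0.18,0.34,0,0,0],[0.01,0.18,0.34,0,0,0],[0.01,0.18,0.34,0,0,0],[0.01,0.18,0.34,0,0,0],[0.01,0.18,0.34,0,0,0],[0.01,0.18,0.34,0,0,0],[0.01,0.18,0.34,0,0,0],[0.01,0.18,0.34,0,0,0],[0.01,0.18,0.34,0,0,0],[0,0.18,0.34,0,0,0],[0,0.18,0.34,0,0,0],[0,0.1,0.3,0,0,0],[0,0,0,0,0,0]]])

```text
t: 2.87
tcp_pos: [0.5543, -0.0079, 0.2011]
tcp_rot: [0.47, 0.53, -0.462, 0.533]
contact_force: [-0.0, 0.2, 0.9]
opening: 0.282
```

Run:
```python
from h import *
print(R.from_quat(st()['tcp_rot']).as_matrix().round(3))
print(togo([.5715,-.0705,.2]).round(3))
```

```text
[[ 0.011  0.991  0.131]
 [ 0.006  0.131 -0.991]
 [-1.     0.012 -0.005]]
[0.009 0.089 0.643]
```

Emit:
jog_arm(targets=[[[0,0.045,0.32,0,0,0],[0,0.045,0.32,0,0,0],[0,0,0,0,0,0]]])

```text
t: 3.12
tcp_pos: [0.5726, -0.0729, 0.2006]
tcp_rot: [0.471, 0.53, -0.462, 0.533]
contact_force: [0.1, -0.1, 0.1]
opening: 0.278
```

Run:
```python
from h import *
print(togo([.5715,-.0705,.2]).round(3),R.from_quat(st()['tcp_rot']).as_matrix().round(3))
im=robot.read_camera('wrist');m=robot.camera_model('wrist')
h=np.array([.5715,-.0705,.114]);y=np.array([-.131,.991,0])
p=proj(m,[h,h+.06*y,h-.06*y]);print(p)
for q in p: cv2.circle(im,tuple(int(v) for v in q),3,(255,0,0),-1)
cv2.imwrite('pics/w1.png',im[:,:,::-1])
```

```text
[ 0.006 -0.008 -0.025] [[ 0.011  0.991  0.13 ]
 [ 0.007  0.13  -0.992]
 [-1.     0.012 -0.006]]
[[322.25920815 239.62191899]
 [321.962903   139.21430198]
 [322.51589798 326.60526983]]
```

View pics/w1.png

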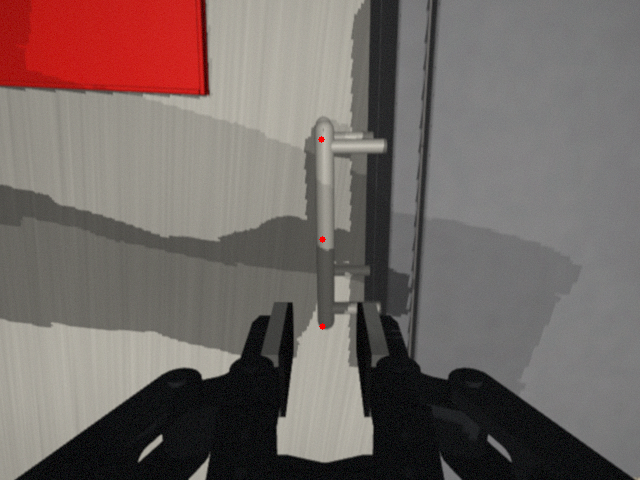

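The wrist view shows the bar at column ~324 (rows 118–328), lying between the two fingers and in line with my predicted points. I'm lowering onto it.

Emit:
jog_arm(targets=[[[0.3,-0.003,-0.02,0,0,0],[0.3,0,0,0,0,0],[0.2,0,0,0,0,0],[0.14,0,0,0,0,0],[0,0,0,0,0,0]]])

```text
t: 3.58
tcp_pos: [0.5725, -0.0629, 0.1057]
tcp_rot: [0.472, 0.531, -0.459, 0.533]
contact_force: [-0.4, -0.5, 0.1]
opening: 0.28
```

Emit:
jog_arm(targets=[[[0,0,0,0,0,0],[0,0,0,0,0,0],[0,0,0,0,0,0],[0,0,0,0,0,0],[0,0,0,0,0,0]]], grip=0, force=50)

```text
t: 4.0
tcp_pos: [0.573, -0.0595, 0.1093]
tcp_rot: [0.472, 0.531, -0.458, 0.534]
contact_force: [0.6, -0.2, 0.4]
opening: -0.001
```

Run:
```python
from h import *
print(st())
im=robot.read_camera('wrist');cv2.imwrite('pics/w2.png',im[:,:,::-1])
im=robot.read_camera('top')[180:300,260:460];cv2.imwrite('pics/t2.png',cv2.resize(im[:,:,::-1],None,fx=4,fy=4))
```

```text
{'t': 4.0, 'q': array([-0.11216208,  0.32012355, -0.29122646,  0.9437956 ,  0.01436929,
        1.32311744]), 'joint_vel': array([ 0.00519215, -0.01391269,  0.01405959,  0.00609735,  0.00104294,
        0.00144226]), 'joint_torque': array([ 7.56413047e-02, -5.15721095e+01,  3.12778473e+01, -1.36243436e-01,
        6.71387301e-02,  3.20721138e-04]), 'tcp_pos': array([ 0.57303121, -0.059546  ,  0.10928459]), 'tcp_rot': array([ 0.47226942,  0.53104384, -0.45761691,  0.53436017]), 'contact_force': array([ 0.56279311, -0.16141685,  0.37536165]), 'wrist_torque': array([ 0.01566288, -0.01000871,  0.00770652]), 'opening': -0.0011032639254104052}
```

View pics/w2.png

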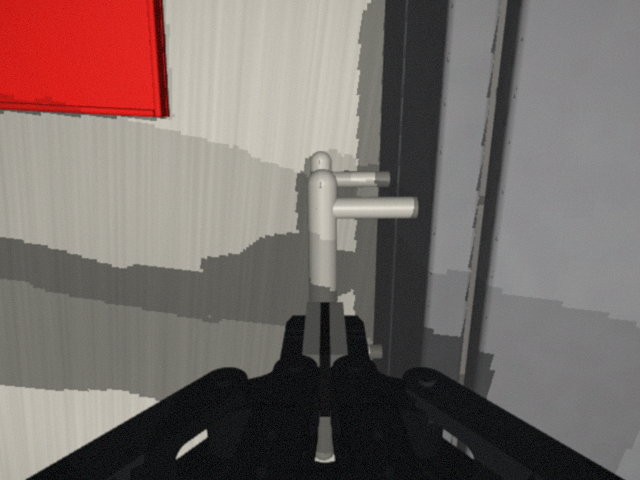

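View pics/t2.png

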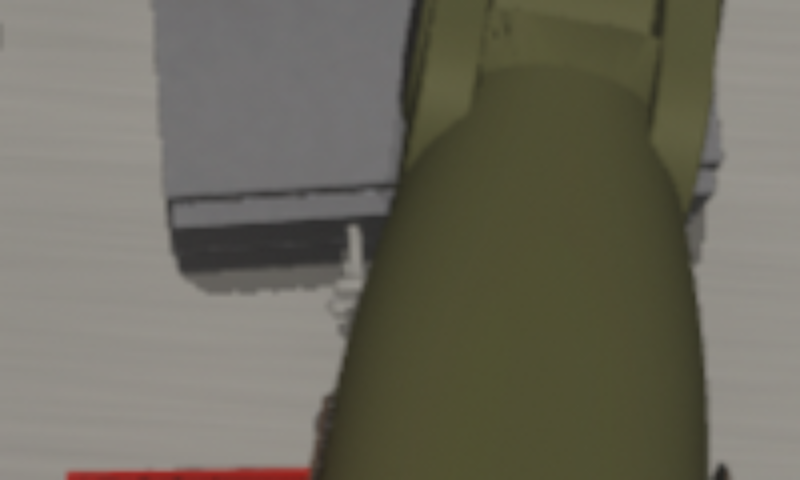

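Run:
```python
from h import *
m=robot.camera_model('wrist'); s=st(); r=R.from_quat(s['tcp_rot'])
Rm=cv2.Rodrigues(m['rvec'])[0]; c=-Rm.T@m['tvec']; print('cam',c, 'in tool',r.inv().apply(c-s['tcp_pos']), r.inv().apply(Rm[2]))
print(m['fx'])
print('end proj',proj(m,[[.5632,-.0077,.114],[.5632,-.0077,.104],[.5645,-.0177,.114]]))
for x in [-.03,-.008,0,.011]:
  print(x,proj(m,[s['tcp_pos']+r.apply([x,0,z]) for z in (-.011,.011)]).tolist())
for z in (.114,.119,.1): print(z,ray(m,(322,172),z),ray(m,(322,303),z))
print(robot.silhouettes('wrist','drawer_handle')[:1])
```

```text
cam [0.55971883 0.01863045 0.26820382] in tool [-0.1582424   0.00029611 -0.08099612] [ 0.94905955 -0.00101976  0.31509511]
421.34401611668557
end proj [[316.76086437 180.22071377]
 [316.75191238 175.8285808 ]
 [316.75695942 206.98386339]]
-0.03 [[324.066299641835, 315.83634479151164], [324.1100773802608, 370.705896678632]]
-0.008 [[324.1744240621802, 288.424911505498], [324.2085059829968, 337.72483072674186]]
0 [[324.20724254923914, 280.10485054530676], [324.2386104615559, 327.6375414103535]]
0.011 [[324.2479136141213, 269.7940236466678], [324.2760675125759, 315.086581265582]]
0.114 [ 0.56470859 -0.00445359  0.114     ] [ 0.57172808 -0.05683298  0.114     ]
0.119 [ 0.5645468 -0.0037051  0.119    ] [ 0.57133868 -0.0543861   0.119     ]
0.1 [ 0.5651616  -0.00654937  0.1       ] [ 0.57281838 -0.06368422  0.1       ]
[{'location': [432.0, 195.5], 'p': 0.9, 'pixels': array([[False, False, False, ..., False, False, False],
       [False, False, False, ..., False, False, False],
       [False, False, False, ..., False, False, False],
       ...,
       [False, False, False, ..., False, False, False],
       [False, False, False, ..., False, False, False],
       [False, False, False, ..., False, False, False]], shape=(480, 640))}]
```

Run:
```python
import cv2,numpy as np
a=cv2.imread('pics/w1.png')[260:440,220:430];b=cv2.imread('pics/w2.png')[260:480,220:430]
f=lambda x:np.clip(cv2.resize(x,None,fx=2.5,fy=2.5).astype(float)*2.5,0,255).astype('uint8')[:550,:400+125]
a=f(a);b=f(b);o=np.zeros((550,1060,3),'uint8');o[:a.shape[0],:a.shape[1]]=a;o[:b.shape[0],530:530+b.shape[1]]=b
cv2.imwrite('pics/z.png',cv2.resize(o,(800,415)))
```

```text
(no output)
```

View pics/z.png

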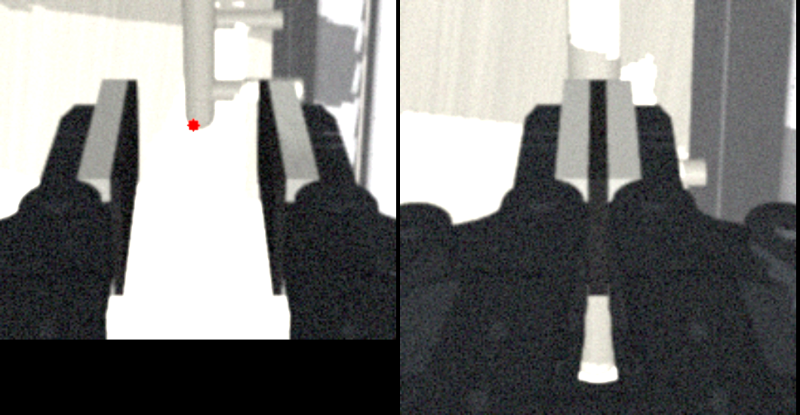

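Run:
```python
from h import *
print(robot.tcp_to_tips,[a for a in dir(robot) if a[0]!='_'])
m=robot.camera_model('wrist'); s=st(); r=R.from_quat(s['tcp_rot'])
for x in np.arange(-.07,.02,.01):
  print(x.round(3),proj(m,[s['tcp_pos']+r.apply([x,y,-.011]) for y in (0,.005,.01)]).round(0).tolist())
```

```text
0.011 ['IKError', 'camera_model', 'hand_in', 'read_camera', 'read_state', 'silhouettes', 'spot_in', 'tcp_to_tips']
-0.07 [[324.0, 393.0], [344.0, 393.0], [364.0, 393.0]]
-0.06 [[324.0, 369.0], [342.0, 369.0], [360.0, 369.0]]
-0.05 [[324.0, 349.0], [341.0, 349.0], [358.0, 349.0]]
-0.04 [[324.0, 331.0], [340.0, 331.0], [355.0, 331.0]]
-0.03 [[324.0, 316.0], [339.0, 316.0], [353.0, 316.0]]
-0.02 [[324.0, 303.0], [338.0, 303.0], [352.0, 303.0]]
-0.01 [[324.0, 291.0], [337.0, 291.0], [350.0, 291.0]]
0.0 [[324.0, 280.0], [336.0, 280.0], [349.0, 280.0]]
0.01 [[324.0, 271.0], [336.0, 271.0], [347.0, 271.0]]
```

Emit:
jog_arm(targets=[[[0,0,0,0,0,0],[0,0,0,0,0,0],[0,0,0,0,0,0]]])

```text
t: 4.4
tcp_pos: [0.5732, -0.0601, 0.1094]
tcp_rot: [0.473, 0.531, -0.458, 0.534]
contact_force: [-0.5, -0.6, 0.2]
opening: -0.002
```

Emit:
jog_arm(targets=[[[0,0,0,0,0,0],[0,0,0,0,0,0],[0,0,0,0,0,0]]], grip=28)

```text
t: 4.65
tcp_pos: [0.5731, -0.0603, 0.1093]
tcp_rot: [0.473, 0.531, -0.458, 0.534]
contact_force: [-0.7, -0.1, 0.1]
opening: 0.28
```

Run:
```python
from h import *
print(st()['q'],st()['tcp_pos'],R.from_quat(st()['tcp_rot']).as_matrix().round(3))
im=robot.read_camera('scene')
o=im[150:330,180:380];cv2.imwrite('pics/s3.png',cv2.resize(o[:,:,::-1],(800,600)) if 0 else cv2.resize(o[:,:,::-1],(660,594)))
```

```text
[-0.11332283  0.32028404 -0.29107788  0.9436762   0.01423812  1.32309406] [ 0.57308436 -0.06027069  0.10925358] [[ 0.017  0.991  0.134]
 [ 0.012  0.134 -0.991]
 [-1.     0.019 -0.01 ]]
```

View pics/s3.png

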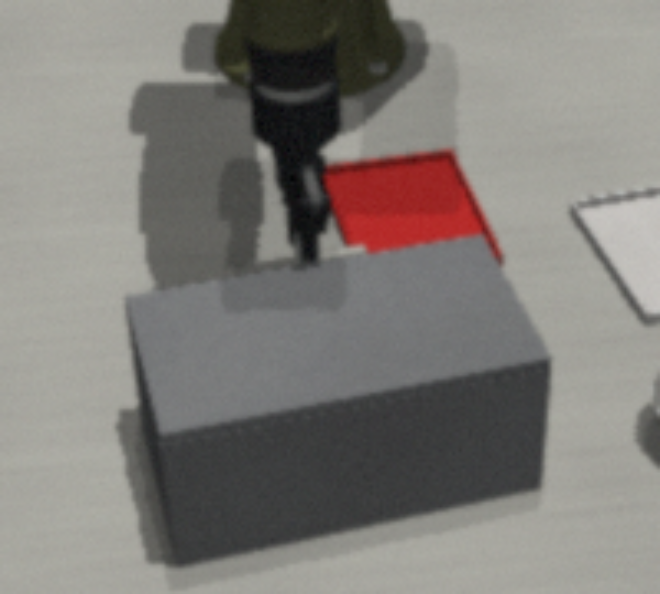

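Run:
```python
from h import *
m=robot.camera_model('scene')
print(proj(m,[[.5731,-.0603,z] for z in (.098,.109,.12,.13,.14)]))
print(proj(m,[[.5632,-.0077,.114],[.5795,-.1335,.114]]))
m=robot.camera_model('wrist'); s=st()
print(s['tcp_pos'])
im=robot.read_camera('wrist');cv2.imwrite('pics/w3.png',im[:,:,::-1])
print(robot.read_state()['q'])
```

```text
[[272.86213723 232.41141313]
 [272.73777696 229.48630717]
 [272.61221825 226.53301221]
 [272.49701935 223.8233927 ]
 [272.38080229 221.08982487]]
[[289.86108056 224.65509906]
 [248.00038599 231.60515705]]
[ 0.57307799 -0.06025914  0.10925378]
[-0.11330348  0.32026112 -0.29110179  0.94367898  0.01425566  1.32308694]
```

View pics/w3.png

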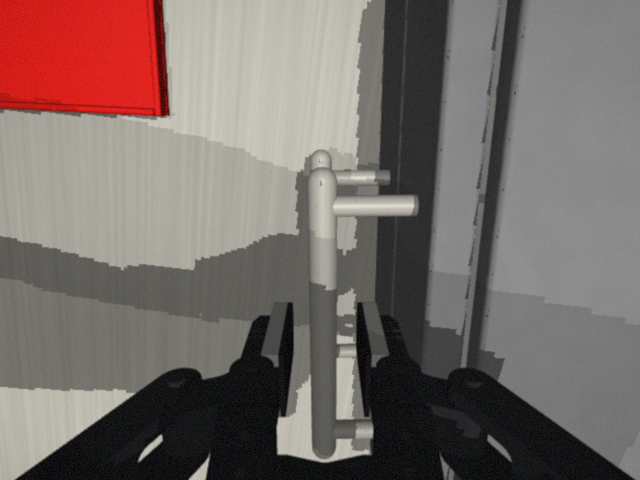

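Emit:
jog_arm(targets=[[[0.06,0,0,0,0,0],[0.05,0,0,0,0,0],[0,0,0,0,0,0]]])

```text
t: 5.0
tcp_pos: [0.5735, -0.0601, 0.0973]
tcp_rot: [0.473, 0.531, -0.458, 0.534]
contact_force: [0.3, 0.1, 0.2]
opening: 0.282
```

Emit:
jog_arm(targets=[[[0,0,0,0,0,0],[0,0,0,0,0,0],[0,0,0,0,0,0],[0,0,0,0,0,0]]], grip=0)

```text
t: 5.33
tcp_pos: [0.5726, -0.0602, 0.0969]
tcp_rot: [0.472, 0.531, -0.458, 0.534]
contact_force: [-0.4, -0.0, 0.2]
opening: 0.096
```

Emit:
jog_arm(targets=[[[0,0,0,0,0,0],[0,0,0,0,0,0],[0.04,0,0,0,0,0],[0.06,0,0,0,0,0],[0,0,0,0,0,0]]], grip=28)

```text
t: 5.75
tcp_pos: [0.573, -0.06, 0.086]
tcp_rot: [0.472, 0.531, -0.458, 0.534]
contact_force: [-1.1, -0.6, -0.2]
opening: 0.281
```

Emit:
jog_arm(targets=[[[0,0,0,0,0,0],[0,0,0,0,0,0],[0,0,0,0,0,0],[0,0,0,0,0,0]]], grip=0)

```text
t: 6.08
tcp_pos: [0.5728, -0.0599, 0.0856]
tcp_rot: [0.472, 0.531, -0.458, 0.534]
contact_force: [-0.0, -0.2, -0.3]
opening: 0.104
```

Run:
```python
from h import *
im=robot.read_camera('wrist');cv2.imwrite('pics/w4.png',im[:,:,::-1])
```

```text
(no output)
```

View pics/w4.png

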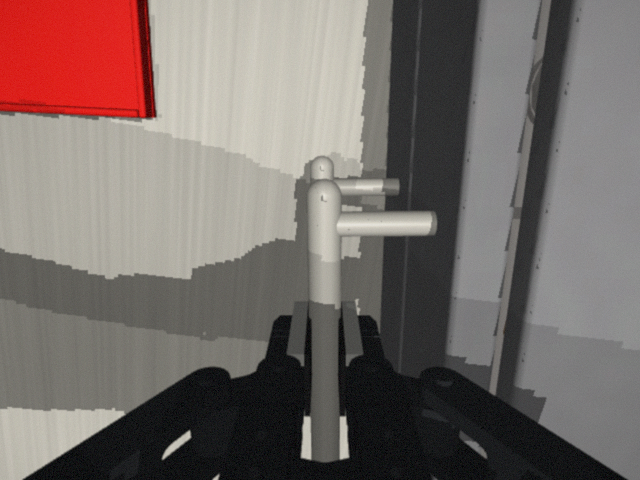

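The bar is now between the pads (opening 0.10 ≈ 9 mm), and the tips sit at about row 303. They are about 20 mm behind the reported TCP, not 11 mm ahead of it. Now pulling.

Emit:
jog_arm(targets=[[[0,-0.08,0,0,0,0],[0,-0.14,0,0,0,0],[0,-0.14,0,0,0,0],[0,-0.14,0,0,0,0],[0,-0.14,0,0,0,0],[0,-0.14,0,0,0,0],[0,-0.14,0,0,0,0],[0,-0.14,0,0,0,0],[0,-0.14,0,0,0,0],[0,-0.1,0,0,0,0],[0,0,0,0,0,0]]], force=60)

```text
t: 7.05
tcp_pos: [0.4418, -0.0783, 0.0856]
tcp_rot: [0.475, 0.527, -0.454, 0.538]
contact_force: [-1.5, -0.2, -2.4]
opening: 0.101
```

Emit:
jog_arm(targets=[[[0,-0.06,0,0,0,0],[0,-0.06,0,0,0,0],[0,-0.06,0,0,0,0],[0,-0.05,0,0,0,0],[0,-0.04,0,0,0,0]]])

```text
t: 7.47
tcp_pos: [0.425, -0.0806, 0.0858]
tcp_rot: [0.481, 0.523, -0.447, 0.543]
contact_force: [16.3, 2.7, -20.1]
opening: 0.098
```

Emit:
jog_arm(targets=[[[0,0,0,0,0,0],[0,0,0,0,0,0],[0,0,0,0,0,0],[0,0,0,0,0,0]]], grip=28)

```text
t: 7.8
tcp_pos: [0.4245, -0.0805, 0.085]
tcp_rot: [0.481, 0.524, -0.447, 0.543]
contact_force: [-0.4, 0.4, 0.2]
opening: 0.279
```

Emit:
jog_arm(targets=[[[-0.2,0,0,0,0,0],[-0.3,0,0,0,0,0],[-0.4,0,0,0,0,0],[-0.4,0,0,0,0,0],[-0.2,0,0,0,0,0],[0,0,0,0,0,0]]])

```text
t: 8.3
tcp_pos: [0.4102, -0.0826, 0.238]
tcp_rot: [0.478, 0.528, -0.45, 0.539]
contact_force: [0.4, 0.1, 0.7]
opening: 0.284
```

Run:
```python
from h import *
s=st();r=R.from_quat(s['tcp_rot']);print(s['tcp_pos'],r.as_matrix().round(3))
u=np.array([.991,.132,0]);T=np.stack([[0,0,-1],u,np.cross([0,0,-1],u)],1)
print('rotvec units',((r.inv()*R.from_matrix(T)).as_rotvec()/(2*np.pi)).round(4))
for n in('top','wrist'):
  im=robot.read_camera(n);cv2.imwrite(f'pics/{n}5.png',im[:,:,::-1])
```

```text
[ 0.41020498 -0.08259263  0.23804376] [[ 0.038  0.99   0.138]
 [ 0.019  0.138 -0.99 ]
 [-0.999  0.04  -0.014]]
rotvec units [ 0.001  -0.0022 -0.0064]
```

View pics/top5.png

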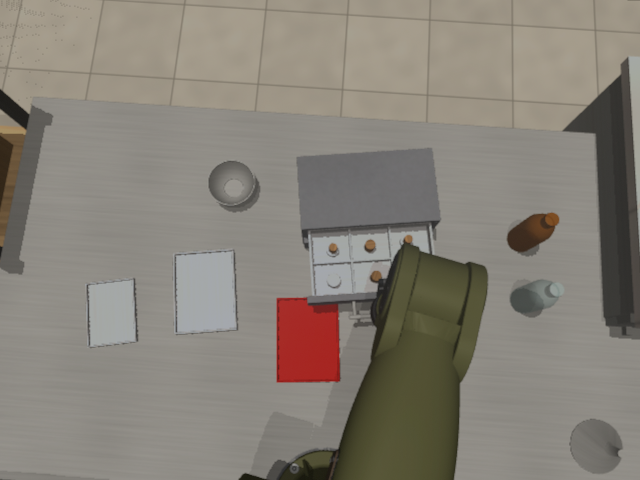

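View pics/wrist5.png

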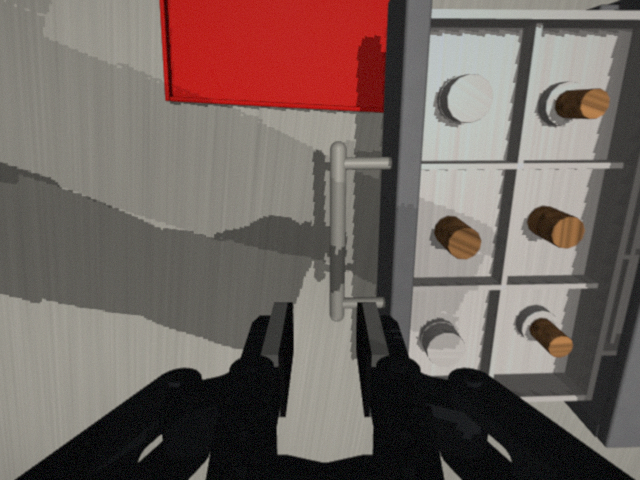

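In the wrist picture the two T-stoppers (white disc plus thin stem) are in the rear row, with stem tops at about (596,103) and (560,346). The corks (460,240) and (560,228) and the caps (467,98) and (441,340) stay. The jaws need to be turned parallel to the cabinet's y.

Emit:
jog_arm(targets=[[[0,0,0,-0.01,-0.0022,-0.0064],[0,0,0,-0.0195,0,0],[0,0,0,-0.0195,0,0],[0,0,0,-0.0195,0,0],[0,0,0,-0.0195,0,0],[0,0,0,-0.0195,0,0],[0,0,0,-0.0195,0,0],[0,0,0,-0.0195,0,0],[0,0,0,-0.0195,0,0],[0,0,0,-0.0195,0,0],[0,0,0,-0.0195,0,0],[0,0,0,-0.0195,0,0],[0,0,0,-0.0195,0,0],[0,0,0,0,0,0]]], grip=52)

```text
t: 9.57
tcp_pos: [0.3896, -0.0787, 0.2058]
tcp_rot: [-0.045, 0.723, 0.052, 0.687]
contact_force: [-0.3, 0.5, -0.2]
opening: 0.52
```

```bash
cat >> h.py <<'E'
def tgt(y):
    y=np.array([y[0],y[1],0.]);y/=np.linalg.norm(y)
    return R.from_matrix(np.stack([[0,0,-1],y,np.cross([0,0,-1],y)],1))
def rv(y):
    return ((R.from_quat(robot.read_state()['tcp_rot']).inv()*tgt(y)).as_rotvec()/(2*np.pi)).round(4)
YC=(-.132,.991)
E
python3 - <<'E'
from h import *
print(st()['tcp_pos'],st()['q'],rv(YC))
s=st();im=robot.read_camera('wrist');m=robot.camera_model('wrist');cv2.imwrite('pics/w6.png',im[:,:,::-1])
for d in robot.silhouettes('wrist','tstop0')[:4]:
  px=np.argwhere(d['pixels'])[:,::-1];print(d['p'],d['location'],px.min(0),px.max(0))
E
```

```text
[ 0.38957965 -0.07869278  0.20576448] [-0.19598573 -0.01516439 -0.46047269  1.17797699 -0.00382551 -0.3319308 ] [ 0.0006 -0.0081 -0.0021]
0.63 [635.9, 410.9] [628 371] [639 434]
0.43 [183.9, 472.8] [179 466] [185 479]
```

View pics/w6.png

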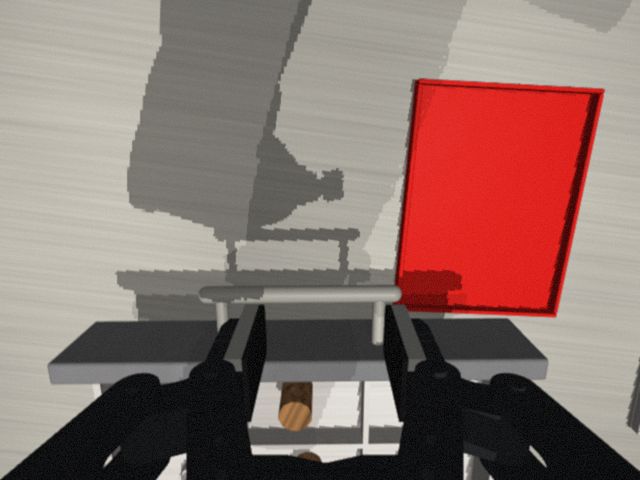

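Run:
```python
from h import *
s=st();m=robot.camera_model('wrist');Rm=cv2.Rodrigues(m['rvec'])[0];c=-Rm.T@m['tvec']
r=R.from_quat(s['tcp_rot']);A=Rm@r.as_matrix();ct=r.inv().apply(c-s['tcp_pos']);print(ct)
r5=R.from_matrix(R.from_quat([.478,.528,-.45,.539]).as_matrix());p5=np.array([.41020498,-.08259263,.23804376])
R5=A@r5.as_matrix().T;c5=p5+r5.apply(ct)
m5=dict(m);m5['rvec']=cv2.Rodrigues(R5)[0][:,0];m5['tvec']=-R5@c5
mt=robot.camera_model('top')
for n,w,t in [('L',(596,103),(333,247.5)),('R',(560,346),(408,239.5)),('corkrear',(566,233),(370,245.5))]:
  z=.125 if n in'LR' else .119
  print(n,ray(m5,w,z).round(4),ray(mt,t,z).round(4))
# expected cell centres from cabinet model: front edge - 31mm
ca=np.array([.7068,-.0512]);u=np.array([.991,.132]);v=np.array([-.132,.991])
for k in(93,0,-93): print((ca-u*(.095+.031)+v*k/1000).round(4))
im=cv2.imread('pics/top5.png')[215:310,295:450];cv2.imwrite('pics/z5.png',cv2.resize(im,None,fx=5,fy=5,interpolation=cv2.INTER_CUBIC))
```

```text
[-0.15826261  0.00027565 -0.08051206]
L [0.5732 0.0216 0.125 ] [0.5681 0.0182 0.125 ]
R [ 0.604  -0.1504  0.125 ] [ 0.5991 -0.1515  0.125 ]
corkrear [ 0.5849 -0.0648  0.119 ] [ 0.5802 -0.0661  0.119 ]
[0.5697 0.0243]
[ 0.5819 -0.0678]
[ 0.5942 -0.16  ]
```

View pics/z5.png

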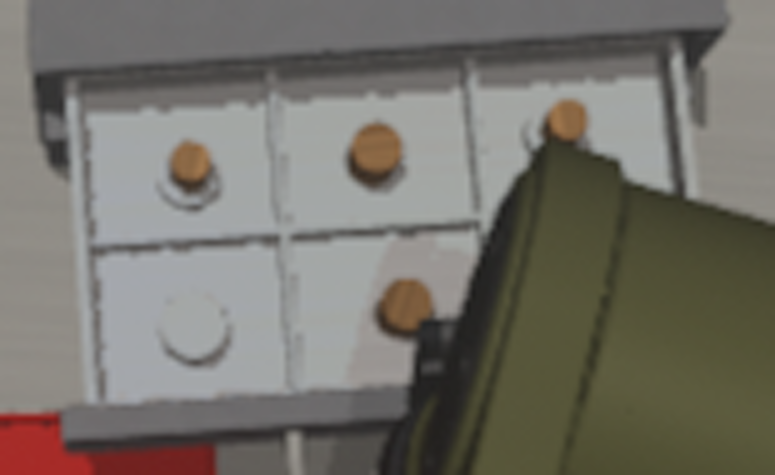

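Run:
```python
from h import *
print(togo([.5705,.02,.215]).round(3))
```

```text
[-0.177  0.747  1.914]
```

Emit:
jog_arm(targets=[[[-0.05,0.1,0.25,0.0006,-0.0081,-0.0021],[-0.02,0.12,0.3,0,0,0],[-0.02,0.12,0.3,0,0,0],[0,0.12,0.3,0,0,0],[0,0.1,0.25,0,0,0],[0,0.1,0.25,0,0,0],[0,0.06,0.15,0,0,0],[0,0,0,0,0,0],[0,0,0,0,0,0]]])

```text
t: 10.42
tcp_pos: [0.5632, 0.0181, 0.2058]
tcp_rot: [-0.033, 0.709, 0.033, 0.704]
contact_force: [0.5, 0.4, 0.1]
opening: 0.518
```

Run:
```python
from h import *
print(togo([.5705,.02,.215]).round(3),rv(YC))
s=st();im=robot.read_camera('wrist');m=robot.camera_model('wrist');cv2.imwrite('pics/w7.png',im[:,:,::-1])
for P in ([.5732,.0216,.125],[.5681,.0182,.125]): print(proj(m,P))
for d in robot.silhouettes('wrist','tstop0')[:4]:
  px=np.argwhere(d['pixels'])[:,::-1];print(d['p'],d['location'],px.min(0),px.max(0))
```

```text
[-0.092  0.012  0.073] [-0.0062 -0.0012 -0.    ]
[[328.85720085 259.68475776]]
[[324.05280317 251.29520766]]
0.89 [72.2, 267.1] [ 32 238] [103 293]
0.63 [27.5, 141.6] [  0 118] [ 61 170]
```

View pics/w7.png

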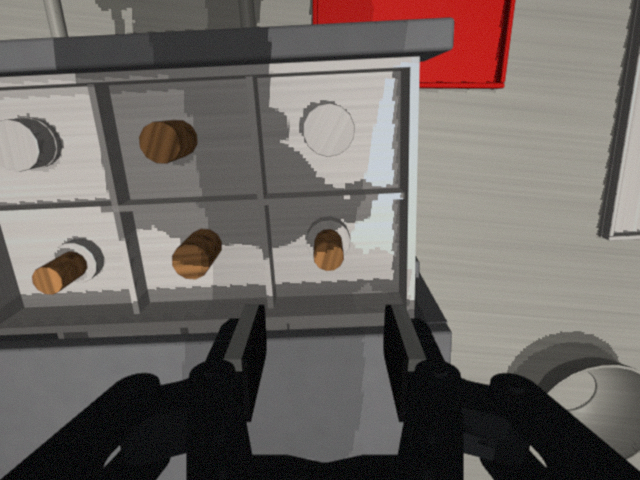

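Run:
```python
from h import *
m=robot.camera_model('wrist')
for uv in [(329,254),(48,279)]: print(ray(m,uv,.125))
mt=robot.camera_model('top');print(ray(mt,(408.2,238.8),.125))
im=cv2.imread('pics/w7.png')[200:330,270:420];cv2.imwrite('pics/z7.png',cv2.resize(im,None,fx=4,fy=4))
```

```text
[0.56923123 0.02095998 0.125     ]
[ 0.6016941  -0.15015842  0.125     ]
[ 0.60073405 -0.15185741  0.125     ]
```

View pics/z7.png

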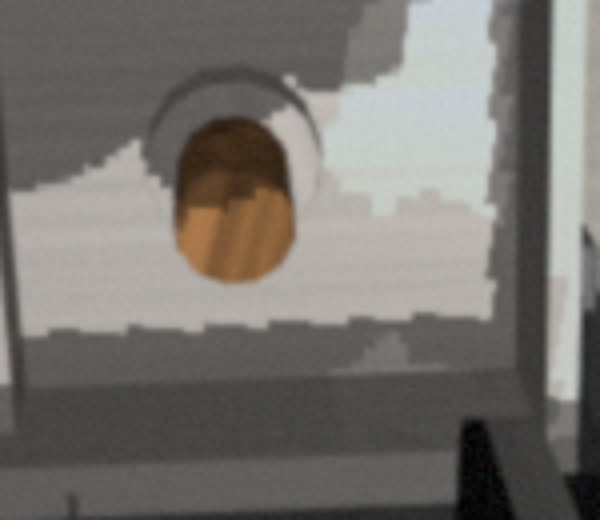

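The stem top of the left stopper is at (329,257), which gives (0.571, 0.021). The top camera gives (0.568, 0.018). I'll align, then descend.

Emit:
jog_arm(targets=[[[0,0.025,0.07,-0.0062,-0.0012,0],[0,0,0,0,0,0],[0,0,0,0,0,0]]], grip=48)

```text
t: 10.77
tcp_pos: [0.5661, 0.0189, 0.2061]
tcp_rot: [-0.045, 0.706, 0.045, 0.705]
contact_force: [-0.6, -0.3, 0.1]
opening: 0.485
```

Run:
```python
from h import *
print(togo([.5705,.021,.086]).round(3),rv(YC))
```

```text
[1.2   0.016 0.049] [-0.0007 -0.0004  0.0001]
```

Emit:
jog_arm(targets=[[[0.2,0.02,0.05,0,0,0],[0.3,0,0,0,0,0],[0.1,0,0,0,0,0],[0,0,0,0,0,0]]])

```text
t: 11.1
tcp_pos: [0.5695, 0.0193, 0.1475]
tcp_rot: [-0.043, 0.705, 0.042, 0.706]
contact_force: [-0.1, 0.1, 1.7]
opening: 0.478
```

Run:
```python
from h import *
print(togo([.5705,.021,.086]).round(3),rv(YC))
s=st();im=robot.read_camera('wrist');m=robot.camera_model('wrist');cv2.imwrite('pics/w8.png',im[:,:,::-1])
print(proj(m,[[.5705,.021,.125]]))
```

```text
[0.615 0.017 0.011] [-0.0019  0.0003  0.0002]
[[327.8424489  283.74781004]]
```

View pics/w8.png

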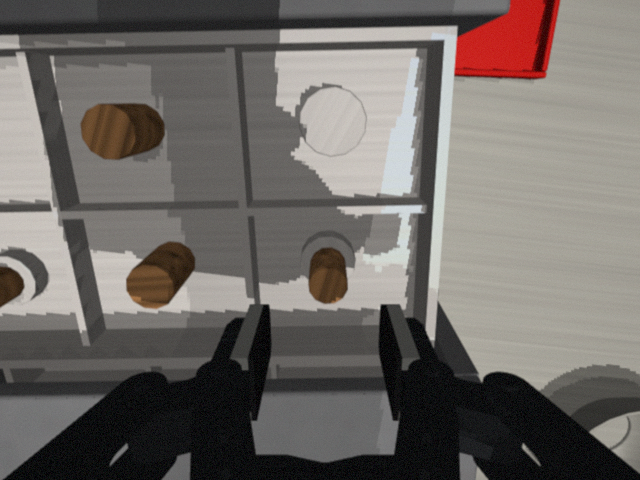

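Stem top at about (327,290), just ahead of the jaws and centred between them. Continuing down.

Emit:
jog_arm(targets=[[[0.2,0.015,0.01,0,0,0],[0.2,0,0.01,0,0,0],[0.1,0,0,0,0,0],[0,0,0,0,0,0]]])

```text
t: 11.48
tcp_pos: [0.5738, 0.0201, 0.1029]
tcp_rot: [-0.042, 0.703, 0.041, 0.709]
contact_force: [-1.3, -0.0, 0.2]
opening: 0.481
```

Run:
```python
from h import *
print(togo([.5705,.021,.086]).round(3),rv(YC))
s=st();im=robot.read_camera('wrist');m=robot.camera_model('wrist');cv2.imwrite('pics/w9.png',im[:,:,::-1])
print(proj(m,[[.5705,.021,.125]]))
```

```text
[ 0.168  0.013 -0.034] [-0.0023  0.0013  0.0004]
[[327.65176114 321.73616666]]
```

View pics/w9.png

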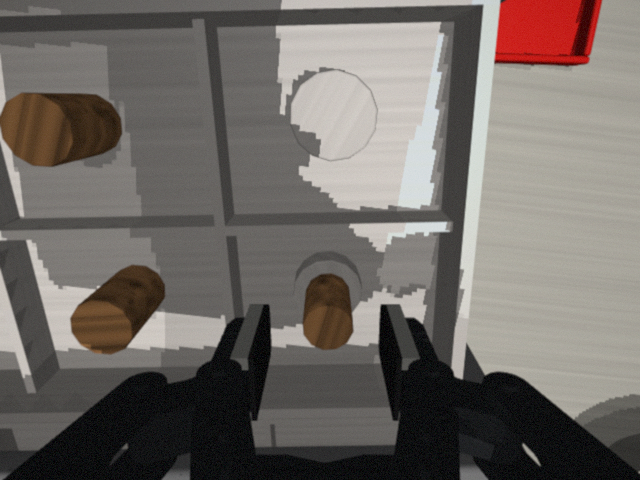

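Emit:
jog_arm(targets=[[[0.1,0.013,-0.03,0,0,0],[0.06,0,0,0,0,0],[0,0,0,0,0,0]]])

```text
t: 11.78
tcp_pos: [0.5734, 0.0211, 0.0902]
tcp_rot: [-0.042, 0.701, 0.041, 0.711]
contact_force: [-1.4, -0.9, 0.6]
opening: 0.484
```

Emit:
jog_arm(targets=[[[0,0,0,0,0,0],[0,0,0,0,0,0],[0,0,0,0,0,0],[0,0,0,0,0,0],[0,0,0,0,0,0]]], grip=0, force=30)

```text
t: 12.2
tcp_pos: [0.5743, 0.0212, 0.0917]
tcp_rot: [-0.042, 0.7, 0.041, 0.712]
contact_force: [-0.5, 0.4, 0.7]
opening: 0.207
```

Run:
```python
from h import *
print(rv(YC))
s=st();im=robot.read_camera('wrist');m=robot.camera_model('wrist');cv2.imwrite('pics/w10.png',im[:,:,::-1])
print(proj(m,[[.5705,.021,.125]]))
```

```text
[-0.0024  0.0025  0.0005]
[[324.60776889 340.49847685]]
```

View pics/w10.png

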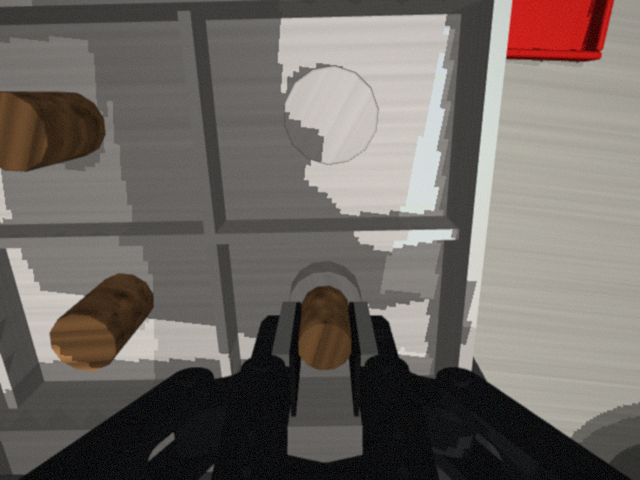

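Gripped: opening 0.207 ≈ 18 mm, with the stem between the pads. Lifting.

Emit:
jog_arm(targets=[[[-0.1,0,0,0,0,0],[-0.2,0,0,0,0,0],[-0.3,0,0,0,0,0],[-0.3,0,0,0,0,0],[-0.1,0,0,0,0,0],[0,0,0,0,0,0]]])

```text
t: 12.75
tcp_pos: [0.5706, 0.0212, 0.1975]
tcp_rot: [-0.042, 0.702, 0.041, 0.71]
contact_force: [0.2, 0.5, 0.4]
opening: 0.208
```

Run:
```python
from h import *
m=robot.camera_model('top');im=robot.read_camera('top')
for d in robot.silhouettes('top','tray_in')[:4]:
    px=np.argwhere(d['pixels'])[:,::-1].astype(np.float32); print(d['location'],len(px))
# tray corners
cv2.imwrite('pics/z11.png',cv2.resize(im[235:345,155:255,::-1],None,fx=5,fy=5,interpolation=cv2.INTER_CUBIC))
print(st()['tcp_pos'],rv(YC))
```

```text
[275.6, 327.1] 469
[203.8, 288.5] 5037
[0.56989002 0.02112594 0.19524834] [-0.0024  0.0016  0.0004]
```

View pics/z11.png

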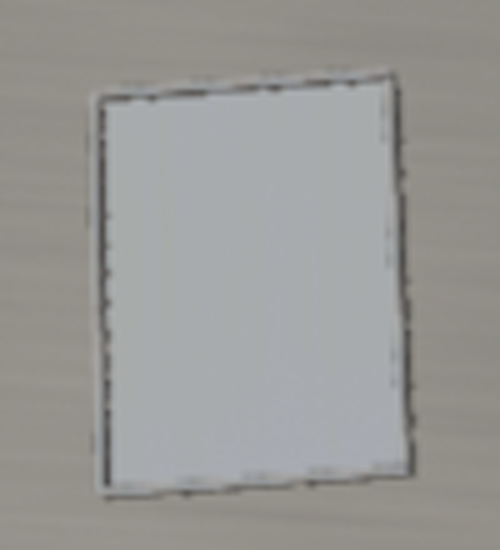

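Run:
```python
from h import *
m=robot.camera_model('top')
c=np.array([ray(m,(155+a/5,235+b/5),.015) for a,b in [(92,94),(393,70),(410,474),(103,494)]]);print(c.round(4));ce=c.mean(0);print(ce)
print([np.linalg.norm(c[i]-c[(i+1)%4]).round(3) for i in range(4)])
d=c[0]+c[1]-c[2]-c[3];d/=np.linalg.norm(d);print(d)
A=ce-d*.045;B=ce+d*.045;print('near',A,'far',B)
print(togo([A[0],A[1],.2]).round(3))
```

```text
[[0.5477 0.41   0.015 ]
 [0.5705 0.2626 0.015 ]
 [0.3736 0.2336 0.015 ]
 [0.3536 0.3795 0.015 ]]
[0.46135868 0.32142977 0.015     ]
[np.float64(0.149), np.float64(0.199), np.float64(0.147), np.float64(0.196)]
[0.98859675 0.15058705 0.        ]
near [0.41687183 0.31465335 0.015     ] far [0.50584554 0.32820618 0.015     ]
[-0.067  3.094 -1.175]
```

Emit:
jog_arm(targets=[[[-0.05,0.15,0,0,0,0],[-0.02,0.3,-0.1,0,0,0],[0,0.33,-0.13,0,0,0],[0,0.33,-0.13,0,0,0],[0,0.33,-0.13,0,0,0],[0,0.33,-0.13,0,0,0],[0,0.33,-0.13,0,0,0],[0,0.33,-0.13,0,0,0],[0,0.3,-0.12,0,0,0],[0,0.2,-0.1,0,0,0],[0,0.1,-0.05,0,0,0],[0,0,0,0,0,0],[0,0,0,0,0,0]]])

```text
t: 13.93
tcp_pos: [0.4044, 0.3156, 0.1815]
tcp_rot: [-0.045, 0.711, 0.036, 0.701]
contact_force: [1.2, 0.6, -0.2]
opening: 0.214
```

Run:
```python
from h import *
print(togo([.417,.315,.016]).round(3),rv(YC),st()['q'].round(2))
```

```text
[ 1.653 -0.     0.15 ] [-0.003  -0.0024  0.0019] [ 0.66  0.19 -0.29  1.11 -0.    0.55]
```

Emit:
jog_arm(targets=[[[0.2,0,0.07,0,-0.0049,0.0014],[0.35,0,0.05,0,0,0],[0.3,0,0,0,0,0],[0.2,0,0,0,0,0],[0.1,0,0,0,0,0],[0,0,0,0,0,0]]])

```text
t: 14.43
tcp_pos: [0.4201, 0.3105, 0.0597]
tcp_rot: [-0.04, 0.7, 0.036, 0.712]
contact_force: [-0.6, -0.1, -0.8]
opening: 0.211
```

Run:
```python
from h import *
print(togo([.417,.315,.014]).round(3),rv(YC))
im=robot.read_camera('wrist');cv2.imwrite('pics/w12.png',im[:,:,::-1])
```

```text
[ 0.456  0.051 -0.034] [-0.0039  0.0026  0.001 ]
```

View pics/w12.png

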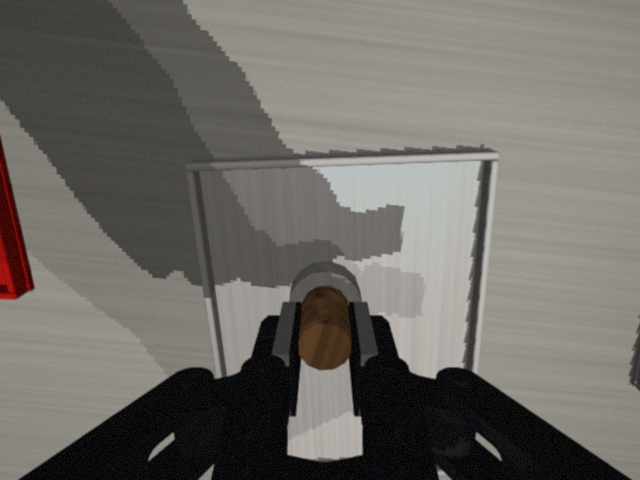

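The stopper is held over the near part of the tray, its stem top at (325,350). I'll go lower in small steps and watch the force.

Emit:
jog_arm(targets=[[[0.15,0.03,-0.03,0,0,0],[0.13,0.01,0,0,0,0],[0.06,0,0,0,0,0],[0,0,0,0,0,0],[0,0,0,0,0,0]]])

```text
t: 14.9
tcp_pos: [0.4214, 0.3128, 0.0288]
tcp_rot: [-0.038, 0.699, 0.035, 0.714]
contact_force: [0.4, 0.4, 0.4]
opening: 0.206
```

Run:
```python
from h import *
print(togo([.417,.315,.014]).round(3),rv(YC))
```

```text
[ 0.147  0.028 -0.045] [-0.0047  0.0033  0.0008]
```

Emit:
jog_arm(targets=[[[0.06,0.01,-0.03,0,0.0008,0],[0.05,0,0,0,0,0],[0.02,0,0,0,0,0],[0,0,0,0,0,0]]])

```text
t: 15.23
tcp_pos: [0.4205, 0.3145, 0.0175]
tcp_rot: [-0.037, 0.699, 0.036, 0.713]
contact_force: [0.7, 0.7, -0.6]
opening: 0.207
```

Emit:
jog_arm(targets=[[[0.015,0,0,0,0,0],[0.01,0,0,0,0,0]]])

```text
t: 15.4
tcp_pos: [0.4208, 0.3148, 0.0152]
tcp_rot: [-0.037, 0.699, 0.036, 0.713]
contact_force: [-0.5, -0.1, 0.3]
opening: 0.207
```

Emit:
jog_arm(targets=[[[0.015,0,0,0,0,0],[0.01,0,0,0,0,0]]])

```text
t: 15.57
tcp_pos: [0.421, 0.3149, 0.0127]
tcp_rot: [-0.037, 0.699, 0.036, 0.713]
contact_force: [-0.4, 0.1, -0.7]
opening: 0.212
```

Emit:
jog_arm(targets=[[[0.01,0,0,0,0,0],[0,0,0,0,0,0]]])

```text
t: 15.73
tcp_pos: [0.4212, 0.315, 0.0119]
tcp_rot: [-0.037, 0.699, 0.036, 0.713]
contact_force: [-0.2, -1.0, 0.9]
opening: 0.207
```

Emit:
jog_arm(targets=[[[0.015,0,0,0,0,0],[0,0,0,0,0,0]]])

```text
t: 15.9
tcp_pos: [0.4216, 0.3153, 0.0123]
tcp_rot: [-0.036, 0.699, 0.036, 0.714]
contact_force: [-0.2, -0.1, -0.6]
opening: 0.209
```

Run:
```python
from h import *
im=robot.read_camera('wrist');cv2.imwrite('pics/w13.png',im[:,:,::-1])
m=robot.camera_model('wrist');print(st()['tcp_pos'],rv(YC),st()['contact_force'])
for p in [(.421,.315,.047),(.421,.315,.005)]:print(proj(m,p))
```

```text
[0.42173001 0.31542858 0.01222874] [-0.0047  0.0035  0.0002] [ 1.19649024 -0.05198698 -0.53817913]
[[323.0316116  351.06161011]]
[[323.54972399 294.34327158]]
```

View pics/w13.png

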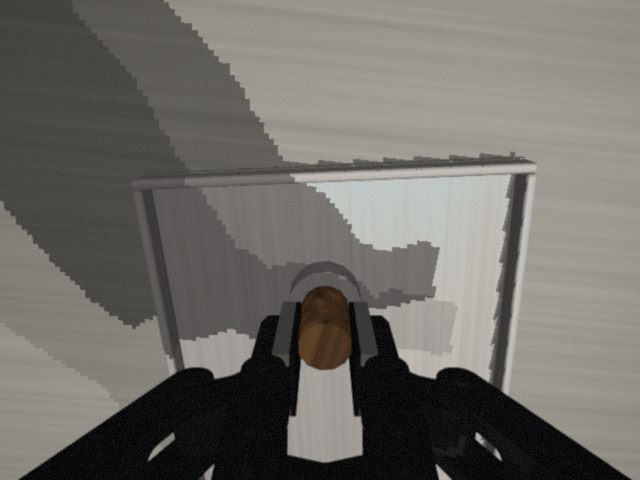

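Emit:
jog_arm(targets=[[[0.02,0,0,0,0,0],[0.01,0,0,0,0,0]]])

```text
t: 16.12
tcp_pos: [0.4222, 0.3156, 0.0118]
tcp_rot: [-0.036, 0.698, 0.036, 0.714]
contact_force: [-4.9, -3.8, 13.9]
opening: 0.209
```

Contact with the floor at 14 N. Easing off and releasing.

Emit:
jog_arm(targets=[[[-0.003,0,0,0,0,0],[0,0,0,0,0,0]]])

```text
t: 16.28
tcp_pos: [0.4223, 0.3157, 0.0125]
tcp_rot: [-0.036, 0.698, 0.037, 0.714]
contact_force: [-0.2, -0.3, -0.3]
opening: 0.207
```

Emit:
jog_arm(targets=[[[0,0,0,0,0,0],[0,0,0,0,0,0],[0,0,0,0,0,0],[0,0,0,0,0,0]]], grip=48)

```text
t: 16.62
tcp_pos: [0.4221, 0.3156, 0.0115]
tcp_rot: [-0.036, 0.698, 0.037, 0.714]
contact_force: [0.6, 0.6, 0.0]
opening: 0.481
```

Run:
```python
from h import *
im=robot.read_camera('wrist');cv2.imwrite('pics/w14.png',im[:,:,::-1]);print(rv(YC))
```

```text
[-0.0047  0.0036  0.0002]
```

View pics/w14.png

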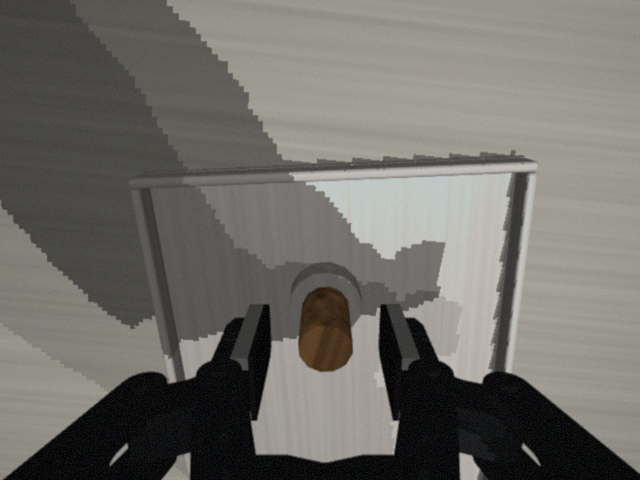

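Released and standing, with its stem at (326,330) between the open fingers. I'll rise along the tool axis, then fix the tilt and head to the right stopper.

Emit:
jog_arm(targets=[[[-0.1,0,0,0,0,0],[-0.2,0,0,0,0,0],[-0.35,0,0,0,0,0],[-0.38,0,0,0,0,0],[-0.38,0,0,0,0,0],[-0.38,0,0,0,0,0],[-0.15,0,0,0,0,0],[0,0,0,0,0,0]]])

```text
t: 17.33
tcp_pos: [0.4146, 0.313, 0.2162]
tcp_rot: [-0.037, 0.7, 0.035, 0.712]
contact_force: [0.2, 0.6, -0.2]
opening: 0.479
```

Run:
```python
from h import *
print(st()['tcp_pos'],rv(YC),togo([.6,-.151,.215]).round(3))
im=robot.read_camera('wrist');cv2.imwrite('pics/w15.png',im[:,:,::-1])
```

```text
[0.41460142 0.31304922 0.21615816] [-0.0047  0.0028  0.0007] [ 0.054 -4.806  1.368]
```

View pics/w15.png

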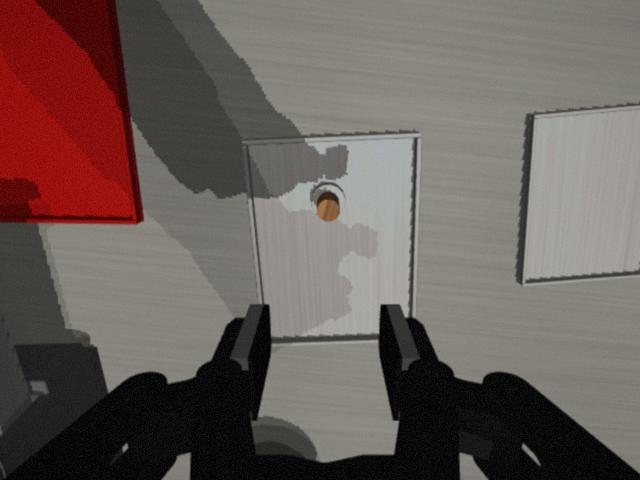

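The first stopper stands in the near half of the tray at (327,200). Moving to the second.

Emit:
jog_arm(targets=[[[0,-0.2,0.05,-0.0047,0.0028,0.0007],[0,-0.36,0.1,0,0,0],[0,-0.37,0.11,0,0,0],[0,-0.37,0.11,0,0,0],[0,-0.37,0.11,0,0,0],[0,-0.37,0.11,0,0,0],[0,-0.37,0.11,0,0,0],[0,-0.37,0.11,0,0,0],[0,-0.37,0.11,0,0,0],[0,-0.37,0.11,0,0,0],[0,-0.37,0.11,0,0,0],[0,-0.36,0.1,0,0,0],[0,-0.3,0.1,0,0,0],[0,-0.2,0.05,0,0,0],[0,0,0,0,0,0],[0,0,0,0,0,0]]])

```text
t: 18.72
tcp_pos: [0.6109, -0.1608, 0.1841]
tcp_rot: [-0.047, 0.718, 0.051, 0.693]
contact_force: [-0.1, 0.1, 0.4]
opening: 0.482
```

Run:
```python
from h import *
print(st()['tcp_pos'],rv(YC),togo([.6,-.151,.15]).round(3))
im=robot.read_camera('wrist');cv2.imwrite('pics/w16.png',im[:,:,::-1])
```

```text
[ 0.61092113 -0.1608289   0.18406821] [ 0.001  -0.0055 -0.0012] [ 0.345  0.11  -0.083]
```

View pics/w16.png

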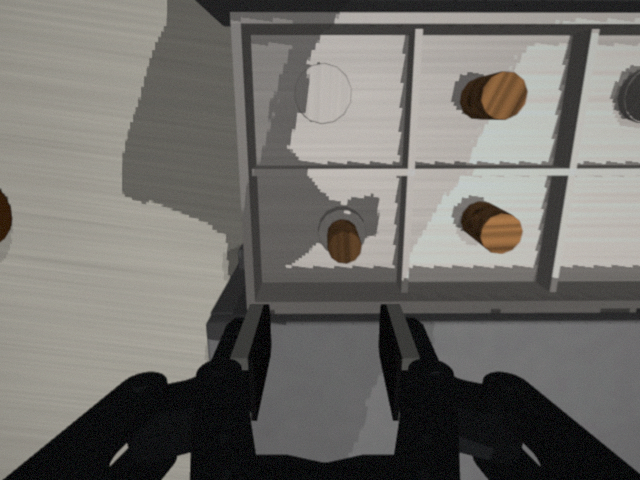

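Run:
```python
from h import *
p=ray(robot.camera_model('wrist'),(344.5,245),.125);print(p,togo([p[0],p[1],.15]).round(3))
```

```text
[ 0.60126653 -0.15033576  0.125     ] [ 0.341  0.111 -0.066]
```

The result is (0.601, −0.150), the same as my earlier estimates.

Emit:
jog_arm(targets=[[[0,0.1,-0.08,0.001,-0.0055,-0.0012],[0.1,0.01,0,0,0,0],[0.15,0,0,0,0,0],[0,0,0,0,0,0]]])

```text
t: 19.1
tcp_pos: [0.5975, -0.1461, 0.1544]
tcp_rot: [-0.047, 0.707, 0.049, 0.703]
contact_force: [-0.8, 1.5, -0.8]
opening: 0.481
```

Run:
```python
from h import *
print(st()['tcp_pos'],rv(YC),togo([.601,-.1505,.09]).round(3))
im=robot.read_camera('wrist');cv2.imwrite('pics/w17.png',im[:,:,::-1])
```

```text
[ 0.59752221 -0.14613389  0.15439919] [ 0.0006 -0.0009 -0.0005] [ 0.644 -0.05   0.032]
```

View pics/w17.png

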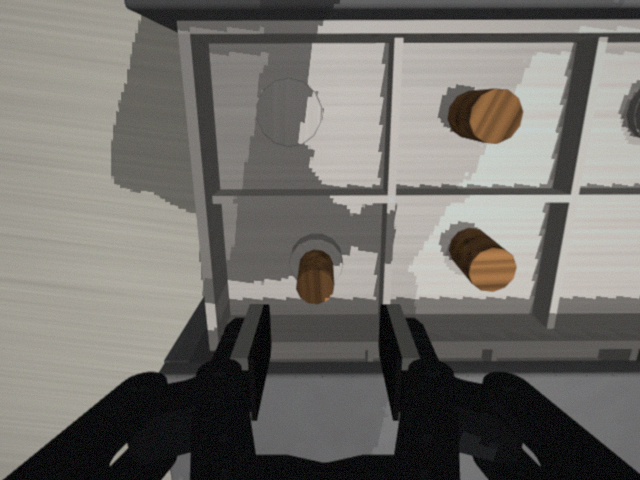

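Emit:
jog_arm(targets=[[[0.1,-0.05,0.02,0,0,0],[0.2,0,0,0,0,0],[0.1,0,0,0,0,0],[0,0,0,0,0,0]]])

```text
t: 19.48
tcp_pos: [0.6034, -0.1499, 0.1157]
tcp_rot: [-0.049, 0.706, 0.05, 0.705]
contact_force: [0.5, -0.2, 0.3]
opening: 0.482
```

Run:
```python
from h import *
print(st()['tcp_pos'],rv(YC),togo([.601,-.1505,.09]).round(3))
im=robot.read_camera('wrist');cv2.imwrite('pics/w18.png',im[:,:,::-1])
```

```text
[ 0.60340635 -0.14992012  0.11572475] [ 0.0012 -0.0001 -0.0002] [ 0.257 -0.003 -0.024]
```

View pics/w18.png

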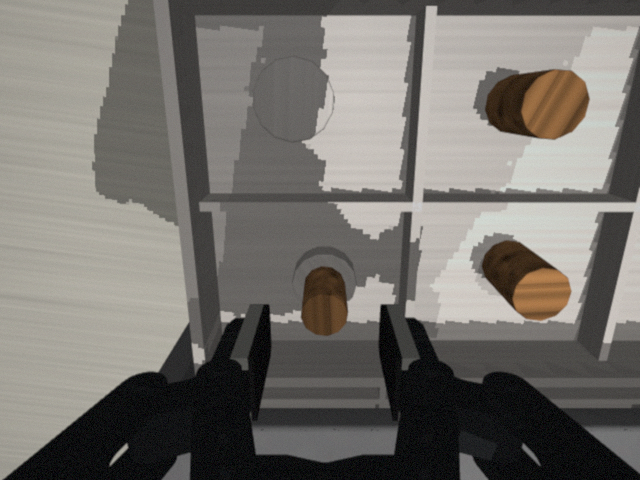

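The stem at (325,312) is centred between the jaws. Going down and gripping.

Emit:
jog_arm(targets=[[[0.12,0,-0.02,0,0,0],[0.12,0,0,0,0,0],[0,0,0,0,0,0]]])

```text
t: 19.78
tcp_pos: [0.6036, -0.1508, 0.0937]
tcp_rot: [-0.05, 0.705, 0.049, 0.706]
contact_force: [-0.1, -0.2, -0.2]
opening: 0.483
```

Emit:
jog_arm(targets=[[[0,0,0,0,0,0],[0,0,0,0,0,0],[0,0,0,0,0,0],[0,0,0,0,0,0],[0,0,0,0,0,0]]], grip=0, force=30)

```text
t: 20.2
tcp_pos: [0.6051, -0.1512, 0.0959]
tcp_rot: [-0.05, 0.704, 0.049, 0.707]
contact_force: [0.0, 0.6, -1.1]
opening: 0.203
```

Run:
```python
from h import *
print(st()['tcp_pos'],rv(YC))
im=robot.read_camera('wrist');cv2.imwrite('pics/w19.png',im[:,:,::-1])
```

```text
[ 0.60505923 -0.15115822  0.09587823] [0.0012 0.0007 0.0002]
```

View pics/w19.png

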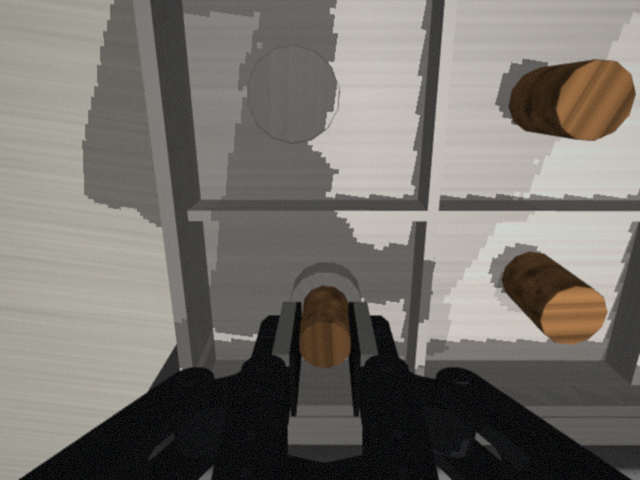

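Emit:
jog_arm(targets=[[[-0.1,0,0,0,0,0],[-0.2,0,0,0,0,0],[-0.3,0,0,0,0,0],[-0.3,0,0,0,0,0],[-0.3,0,0,0,0,0],[-0.1,0,0,0,0,0],[0,0,0,0,0,0]]])

```text
t: 20.83
tcp_pos: [0.6027, -0.1507, 0.2351]
tcp_rot: [-0.05, 0.704, 0.049, 0.706]
contact_force: [0.6, -0.3, -0.4]
opening: 0.206
```

Run:
```python
from h import *
print(st()['tcp_pos'],rv(YC),togo([.506,.328,.2]).round(3))
```

```text
[ 0.60270614 -0.15065178  0.23505484] [0.0012 0.0004 0.0001] [ 0.347  4.875 -0.29 ]
```

Emit:
jog_arm(targets=[[[0,0.2,-0.01,0,0,0],[0,0.36,-0.02,0,0,0],[0,0.37,-0.02,0,0,0],[0,0.37,-0.02,0,0,0],[0,0.37,-0.02,0,0,0],[0,0.37,-0.02,0,0,0],[0,0.37,-0.02,0,0,0],[0,0.37,-0.02,0,0,0],[0,0.37,-0.02,0,0,0],[0,0.37,-0.02,0,0,0],[0,0.37,-0.02,0,0,0],[0,0.36,-0.02,0,0,0],[0,0.3,-0.02,0,0,0],[0,0.15,0,0,0,0],[0,0,0,0,0,0],[0,0,0,0,0,0]]])

```text
t: 22.17
tcp_pos: [0.506, 0.3296, 0.2285]
tcp_rot: [-0.05, 0.705, 0.046, 0.706]
contact_force: [-0.2, -0.9, 0.1]
opening: 0.205
```

Run:
```python
from h import *
print(st()['tcp_pos'],rv(YC),togo([.506,.328,.06]).round(3))
```

```text
[0.50597411 0.32960681 0.22846614] [0.0006 0.0002 0.0008] [ 1.685 -0.008 -0.004]
```

Emit:
jog_arm(targets=[[[0.2,0,0,0,0,0],[0.3,0,0,0,0,0],[0.35,0,0,0,0,0],[0.35,0,0,0,0,0],[0.25,0,0,0,0,0],[0.1,0,0,0,0,0],[0,0,0,0,0,0]]])

```text
t: 22.75
tcp_pos: [0.5093, 0.3212, 0.0696]
tcp_rot: [-0.047, 0.704, 0.043, 0.708]
contact_force: [-0.7, 0.2, 0.3]
opening: 0.205
```

Run:
```python
from h import *
print(st()['tcp_pos'],rv(YC),togo([.506,.328,.02]).round(3))
im=robot.read_camera('wrist');cv2.imwrite('pics/w20.png',im[:,:,::-1])
```

```text
[0.50934684 0.32117455 0.06962121] [-0.0006  0.0009  0.0009] [ 0.496  0.075 -0.027]
```

View pics/w20.png

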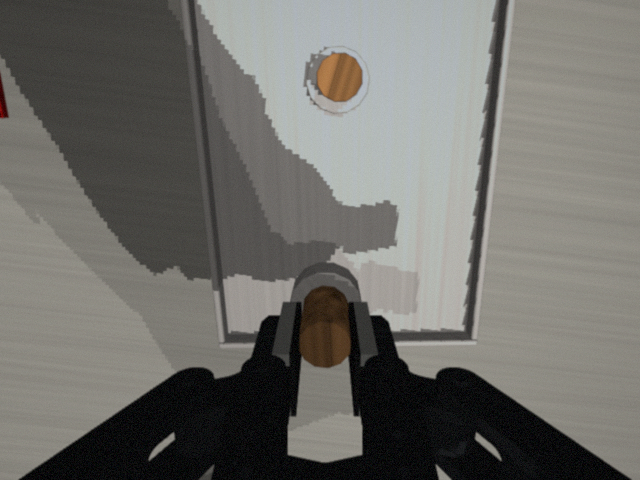

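The first stopper stands at (340,78). The second is above the far part of the tray. Continuing down.

Emit:
jog_arm(targets=[[[0.15,0.05,-0.03,0,0,0],[0.15,0.01,0,0,0,0],[0.1,0,0,0,0,0],[0.03,0,0,0,0,0],[0,0,0,0,0,0]]])

```text
t: 23.22
tcp_pos: [0.5129, 0.3279, 0.0352]
tcp_rot: [-0.044, 0.7, 0.044, 0.712]
contact_force: [-0.6, 0.2, 0.1]
opening: 0.204
```

Emit:
jog_arm(targets=[[[0.02,0,0,0,0,0],[0.02,0,0,0,0,0]]])

```text
t: 23.38
tcp_pos: [0.5148, 0.3286, 0.0337]
tcp_rot: [-0.043, 0.698, 0.045, 0.713]
contact_force: [0.0, 0.6, -0.3]
opening: 0.206
```

Run:
```python
from h import *
print(st()['tcp_pos'],rv(YC),togo([.508,.328,.02]).round(3))
```

```text
[0.51475756 0.32859835 0.03367712] [-0.0013  0.0033 -0.0001] [ 0.135  0.002 -0.071]
```

Emit:
jog_arm(targets=[[[0.03,0,-0.05,0,0.0027,0],[0.03,0,-0.01,0,0,0],[0.03,0,0,0,0,0],[0,0,0,0,0,0]]])

```text
t: 23.72
tcp_pos: [0.5096, 0.3285, 0.0257]
tcp_rot: [-0.043, 0.704, 0.045, 0.707]
contact_force: [-0.3, 0.6, 0.1]
opening: 0.206
```

Run:
```python
from h import *
print(st()['tcp_pos'],rv(YC),togo([.508,.328,.016]).round(3))
```

```text
[0.50956917 0.32851409 0.02566143] [-0.0013  0.0007 -0.0003] [ 0.097 -0.003 -0.017]
```

Emit:
jog_arm(targets=[[[0.04,0,0,0,0,0],[0.03,0,0,0,0,0],[0,0,0,0,0,0]]])

```text
t: 23.97
tcp_pos: [0.5095, 0.3285, 0.0178]
tcp_rot: [-0.043, 0.704, 0.045, 0.707]
contact_force: [-0.3, -0.7, -0.1]
opening: 0.206
```

Emit:
jog_arm(targets=[[[0.015,0,0,0,0,0],[0,0,0,0,0,0]]])

```text
t: 24.13
tcp_pos: [0.5092, 0.3284, 0.0157]
tcp_rot: [-0.043, 0.704, 0.045, 0.707]
contact_force: [-0.5, 0.1, -1.0]
opening: 0.204
```

Emit:
jog_arm(targets=[[[0.015,0,0,0,0,0],[0,0,0,0,0,0]]])

```text
t: 24.3
tcp_pos: [0.5099, 0.329, 0.0153]
tcp_rot: [-0.043, 0.704, 0.045, 0.707]
contact_force: [0.4, 0.4, -0.7]
opening: 0.208
```

Near contact, as the height was predicted. One more nudge to check.

Emit:
jog_arm(targets=[[[0.015,0,0,0,0,0],[0.005,0,0,0,0,0]]])

```text
t: 24.47
tcp_pos: [0.5106, 0.3295, 0.0151]
tcp_rot: [-0.043, 0.703, 0.045, 0.708]
contact_force: [-1.5, -0.9, 1.1]
opening: 0.206
```

Emit:
jog_arm(targets=[[[0,0,0,0,0,0],[0,0,0,0,0,0],[0,0,0,0,0,0],[0,0,0,0,0,0],[0,0,0,0,0,0]]], grip=48)

```text
t: 24.88
tcp_pos: [0.5109, 0.3297, 0.015]
tcp_rot: [-0.043, 0.703, 0.045, 0.708]
contact_force: [-0.3, -0.2, 0.1]
opening: 0.482
```

Run:
```python
from h import *
print(st()['tcp_pos'],rv(YC))
im=robot.read_camera('wrist');cv2.imwrite('pics/w21.png',im[:,:,::-1])
```

```text
[0.51090664 0.32965436 0.01497947] [-0.0012  0.0012 -0.0005]
```

View pics/w21.png

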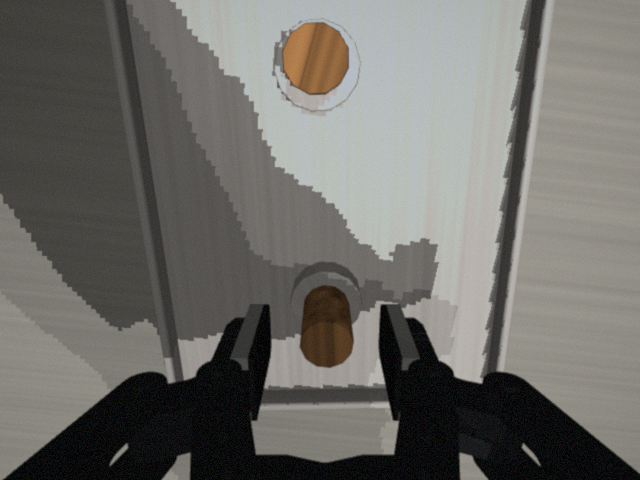

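Both are standing: the second at (326,325), free of the fingers, and the first at (317,60). Rising clear.

Emit:
jog_arm(targets=[[[-0.1,0,0,0,0,0],[-0.2,0,0,0,0,0],[-0.35,0,0,0,0,0],[-0.38,0,0,0,0,0],[-0.38,0,0,0,0,0],[-0.38,0,0,0,0,0],[-0.15,0,0,0,0,0],[0,0,0,0,0,0],[0,0.2,-0.3,0,0,0],[0,0.3,-0.2,0,0,0],[0,0.3,-0.2,0,0,0],[0,0.3,-0.2,0,0,0],[0,0.3,-0.1,0,0,0],[0,0.3,-0.1,0,0,0],[0,0.1,0,0,0,0],[0,0,0,0,0,0],[0,0,0,0,0,0]]])

```text
t: 26.35
tcp_pos: [0.3702, 0.4957, 0.2165]
tcp_rot: [-0.043, 0.705, 0.042, 0.707]
contact_force: [-0.8, -0.7, -0.4]
opening: 0.48
```

Run:
```python
from h import *
s=st();print(s['tcp_pos'],s['t'],s['contact_force'],abs(s['joint_vel']).max())
for n in('top','wrist'):
  im=robot.read_camera(n);cv2.imwrite(f'pics/{n}22.png',im[:,:,::-1])
```

```text
[0.37018285 0.49572134 0.21654167] 26.35 [-0.7962692  -0.72594374 -0.3939195 ] 0.016434362848649315
```

View pics/top22.png

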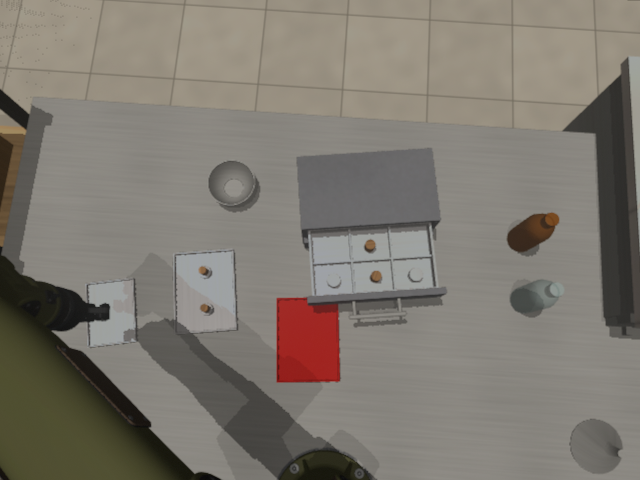

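Run:
```python
from h import *
m=robot.camera_model('top');im=cv2.imread('pics/top22.png')
cv2.imwrite('pics/z22.png',cv2.resize(im[240:345,165:245],None,fx=6,fy=5.6,interpolation=cv2.INTER_CUBIC))
h=(ray(m,(350.5,317.5),.114)+ray(m,(405.5,313),.114))/2
u=np.array([.991,.132,0]);print('drawer',(np.array([.5779,-.0684,.114])-h)@u, (np.array([.5714,-.0706,.114])-h)@u)
d=np.array([.9886,.1506]);
for uv in [(204.5,270.5),(206,307.5)]:
  p=ray(m,uv,.047)[:2]-[.4614,.3214];print(p@d,p@[-d[1],d[0]])
```

```text
drawer 0.1565584512390776 0.14982655123907765
0.044630091365715635 -0.00699415288676025
-0.04436508449691793 -0.007486432201322951
```

View pics/z22.png

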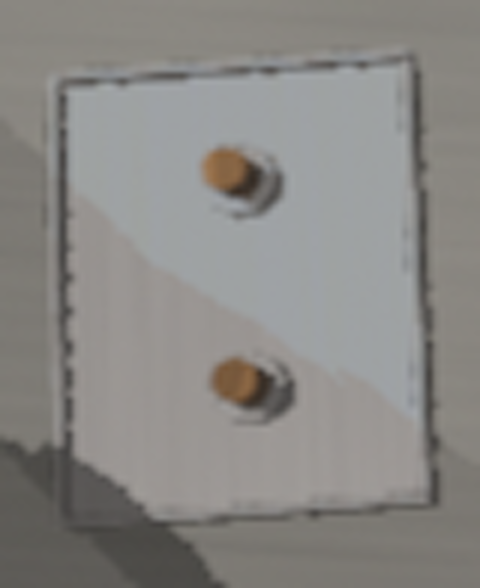

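Both stand in the tray at about (204,270) and (206,308), 45 mm either side of its centre. The drawer is out, and the caps and corks are still in it. Handing in.

```bash
python3 -c "
from workcell import robot
print(robot.hand_in())"
```

```text
the job is handed in; nothing more can be done
None
```

The drawer is out at its stop, both T-stoppers stand released in the larger white tray, and I handed the job in at about 26.5 s of the 72 s limit. `hand_in` reports no verdict.

**Last checks, from the top camera:**
- **Drawer:** about 150 mm out, measured at the handle. A second estimate, from the cabinet's outline, gave 157 mm, which is more than the travel allows. When I pulled, the arm moved 149 mm from the slightly ajar start and then met a firm stop at roughly 16 N.
- **Stoppers:** at +45 and −44 mm along the tray and about −7 mm across it, stems up and clear of the fingers.
- **Other items:** both caps and both corks are still in their cells. The bottles and bowl showed at the same place as at the start.
- **Robot:** well clear of everything, with only sensor noise on the force reading.

**What disagreed:**
- **Fingertips:** they turned out to be about 20 mm behind the reported TCP, not 11 mm ahead of it. My first close on the handle therefore missed the bar. I regripped lower and worked from the wrist picture and contact after that.
- **Second stopper's contact:** it touched down at only about 1 N, where the first registered 14 N. Its height matched what I predicted from the first, and the wrist picture shows it standing.

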